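# Shut the pipe clamp on the drain pipe and push its swing bolt's nut tight

### The job

Fasten the white drain pipe in the open pipe clamp: swing the hinged cap over and down onto the pipe, then swing the hinged bolt upright into the slot between the cap's two ears. Last, push the brass wing nut down its bolt until it bears firmly on the ears and the cap is clamped tight on the pipe, feeling for the contact: the pipe is thin plastic and must not be squeezed hard at any time. Let go, and leave the beaker, bottle and funnel where they stand.

Things in the scene. Friction and masses are not known exactly. Their poses are not given: they have to be found in the camera images.
- clamp: bench clamp of grey aluminium on a 120 x 70 mm foot plate, fixed to the bench; origin under the plate's centre, z up. The pipe runs along its y axis; the cap's hinge is on its +x side, the swing bolt on its -x side. The lower half is 36 mm wide along y, 61 mm high, +-31 mm in x; the bolt's lugs reach x = -48 mm.
- cap_hinge (a point): centre of the cap's hinge pin, 62 mm above the bench, 34 mm to the +x side of the pipe's axis; axes as the clamp's, pin along y. The hinge is stiff (0.12 N m): the 0.25 kg cap stays where it is put, but for a slight sag. Shut, the 36 mm wide cap arches over the pipe to 28 mm above the hinge's height.
- cap (a joint): hinge angle of the aluminium cap, rad: 0 with the cap level and shut, growing as it opens (its ears go up and over to the clamp's +x side), at most 2.0. It lands on the pipe anywhere between 0.0 and 0.16 rad, as the pipe lies 0 to 5 mm high on its bed.
- slot (a point): point on the cap in the middle of the slot between its two ears, level with their tops: 76 mm from the hinge and, shut, 20 mm above its height; turns with the cap (axes as the clamp's when shut). Ears: each 13.5 mm wide in y, 12 mm thick, 58 to 90 mm from the hinge towards clamp -x, flat on top with a 1.5 mm lip along the outer edge; the slot is 13 mm wide, open outwards.
- bolt_pivot (a point): pivot of the swing bolt, 40 mm above the bench, 42 mm to the clamp's -x side of the pipe's axis; axes as the clamp's, pivot pin along y
- bolt (a joint): swing angle of the bolt, rad: 0 upright (its stop, in the slot), growing as it leans out to clamp -x; at most 1.5, nearly level. The pivot is stiff (0.1 N m): the bolt stays where it is put. It is a steel rod 9 mm thick with a black disc knob (22 mm across, 16 mm thick, its two flat faces square to the clamp's y) on its end; 111 mm long in all from the pivot.
- bolt_end (a point): centre of the bolt's disc knob (22 mm across, 16 mm between its flat faces along y), on the bolt's axis, 100 mm from the pivot; z along the bolt away from the pivot, y as the clamp's
- nut (a joint): how far the brass wing nut is pushed down the bolt from its top place, m, 0 to 0.030; at 0 its middle is 73 mm from the bolt's pivot. It does not turn: a push nut that slides with about 9 N of friction and stays where it is left. Two round wings, 14 mm thick, reach 30 mm to either side along the clamp's y and bear on the cap's ears.
- nut_top (a point): top of the wing nut on the bolt's axis, 7 mm above the middle of its wings (level with the wings' tops); moves with the nut, z along the bolt. Once the wings bear on the ears the push rises steeply, by several N per mm; a push of 17 to 22 N on the nut in all, sliding friction included, clamps properly; 26 N is too much.
- pipe: white plastic drain pipe, 40 mm outside diameter, reaching about 130 mm to one side (clamp -y) and 165 mm to the other (+y) of the clamp, lying in the clamp along the clamp's y; origin on its axis in the middle of the clamp at its lowest height, 62 mm above the bench. It lies 0 to 5 mm higher than this on its rubber bed; that height is not reported.
- beaker: clear plastic beaker, 72 mm across, 100 mm tall, bystander, upright; origin under its centre
- wash_bottle: white plastic bottle with red cap, 60 mm across, 160 mm tall, bystander, upright; origin under its centre
- funnel: white plastic funnel standing mouth down, 84 mm across, 85 mm tall, bystander; origin under its centre
Mind the look-alikes: they are no part of the job. Of the things like the clamp, leave any that is green or orange; of the rest the smaller one is meant.

How it is judged:
By the outcome, as a careful person would: the job done as asked, in the order asked, and still so for the second after the job is handed in, with the robot touching nothing.
It also fails if it takes over 67 s, if anything falls off the work surface, if the arm or the gripper's body presses on something with over 40 N, if the wrist force passes 120 N, or if a joint passes its speed limit or range.

### The arm

A 6-joint arm with a two-finger parallel gripper is mounted at the origin on the work surface. World frame = base frame: x ahead of the robot, y to its left, z up, the work surface at z = 0. Lengths are in m, angles in rad, forces in N, time in s.
With the tool pointing down it reaches from about 0.4 to 0.825 m from the base axis. Payload 7 kg.
Tool frame: the origin (TCP) lies at the very end of the fingers, on their centre line; the grasp point (between the pads) lies 19 mm behind it; z points along the fingers, y is the direction in which the jaws open and shut (so a half turn about z gives the same grasp; the last joint's range is limited). The gripper opens to 88 mm and grips with 3 to 60 N. Pads are 19 mm wide; open, the fingers measure 130 mm over their backs; the gripper's body (78 mm by 193 mm) begins 47 mm behind the grasp point.
Start: joints at [-0.869, 0.359, 0.012, 0, -1.224, -0.288], TCP at [0.271, -0.618, 0.196] pointing down, gripper open.
Joint ranges: [-3.07, 3.07], [-1.43, 2.12], [-1.02, 1.25], [-3.03, 1.67], [-3.05, -0], [-3.03, 3.03]. Speed limits (rad/s): [2.39, 2.39, 3.01, 3.14, 3.14, 3.14].

### API

Orientations are given as a unit quaternion [w, x, y, z].
In Python, from workcell import get_state, camera, close_job, find_in, pinpoint gives the robot as it stands. The module is installed in compiled form; this text tells all that it offers.
- The arm moves only by the shell command python3 -m crank 'ROWS'. ROWS is JSON, a list of rows, each a list of 3 entries, a list of its own where there are three numbers: the closure in counts, from 0 (fully open) to 255 (shut), then the shift along the tool's x, y, z in mm, then the turn, a rotation vector about the tool's x, y, z in rad. In form: [[fingers, [tx, ty, tz], [ax, ay, az]], ...]. A call has 1 to 10 rows; each row shifts and turns the pose as measured when the row begins, along the tool's axes as they then stand; what a row does not reach is not made up. A row lasts 1/10 s, in which the tool goes at most 50 mm and 8.59 degrees, less where a joint would pass 70% of its speed; a pose out of reach is approached as far as the arm can. A call is refused whole if a number of a shift passes 50 or a number of a turn 0.15, either way. A call with a gripper value outside its range is refused whole. The fingers move at their own pace and stop on an object; the grip force is fixed at half the most. Time passes only in rows, so rows that do not move let the fingers close. It gives the time, the measured TCP pose, the force and the opening at its end, in the units of the state.
- get_state(): the state, without advancing time (a new reading comes with each control period).
- camera(name): name is "scene" or "top" or "wrist"; returns a dict with "image" (384x512x3 uint8, blue, green, red), "fx", "fy", "cx", "cy" (pixels), "k1" (the pictures are not rectified: a ray, as slopes to the right and down, at radius r is drawn at 1 + k1 r^2 times it, then the intrinsics apply), "pose" (4x4, takes a point from camera to world coordinates); the wrist camera has in their place "T_tool_cam" (4x4, takes a point from camera to tool coordinates, whose origin is the TCP and whose axes are the flange's). Camera axes: x right, y down, z forward; pixel columns grow to the right and rows downward; lengths in m; the calibration is good to about 2 mm. A picture is of the moment at which its call begins: read the wrist's pose just before it. There is no depth.
- close_job(): hands the job in, once; it reports no verdict.
Trained networks look in the newest picture that a camera, given by its name, has taken for a name from the list of things; names that differ only in an ending like _2 or _b are one class to them, and where a whole thing is asked for, a point or a joint stands for the part that bears it (a point fixed in the world has none). Each returns a list of dicts, best first, with "p" (0 to 1); they miss things now and then, are a little off and sometimes report something else, mostly with a low value. They report only what shows in the picture. A call takes as long as a camera call. They do not tell look-alikes from the thing itself.
- find_in(name, camera): "box" ([centre column, centre row, width, height] in pixels, round what is visible of it).
- pinpoint(name, camera): "pixel" ([column, row] in pixels: a listed point, or the origin of a listed thing).
The state is a dict: "t": time; "joint_pos": joint angles; "dq": joint speeds; "joint_torque": joint torques, N m; "ee_pos": TCP position; "orientation": TCP orientation; "force": force on the tool from outside, world axes, zero at the start; "torque": the same for the moment, N m; "gripper_width": finger opening in m.
Only numpy, scipy, OpenCV 4.12 (cv2) and the standard library are available. Lean on these libraries where they do the work, as an engineer would, in place of code of your own. Each camera call takes 0.05 s, during which the arm holds its last target.

## Working session

There is one attempt and no reset: what is moved stays moved. The work goes in short steps, Python scripts to look and compute and a shell command to move; the robot and the scene stay as the last step left them, time stands still between calls to the robot, and variables do not carry over. Pictures are saved under pics/ and viewed, and the job is handed in when it is done.

```bash
mkdir -p pics; cat > h.py <<'E'
import numpy as np, cv2
from workcell import get_state, camera, close_job, find_in, pinpoint
from scipy.spatial.transform import Rotation as R
def Tt(s):
    T=np.eye(4);q=s["orientation"];T[:3,:3]=R.from_quat([q[1],q[2],q[3],q[0]]).as_matrix();T[:3,3]=s["ee_pos"];return T
def cam(n):
    s=get_state();c=camera(n)
    c["pose"]=np.array(c["pose"]) if n!="wrist" else Tt(s)@np.array(c["T_tool_cam"])
    return c
def ray(c,px):
    d=np.array([(px[0]-c["cx"])/c["fx"],(px[1]-c["cy"])/c["fy"]]);u=d.copy()
    for _ in range(30):u=d/(1+c["k1"]*(u@u))
    P=c["pose"];v=P[:3,:3]@np.array([u[0],u[1],1]);return P[:3,3],v/np.linalg.norm(v)
def atz(c,px,z):
    o,v=ray(c,px);return o+v*(z-o[2])/v[2]
def tri(obs):
    A=np.zeros((3,3));b=np.zeros(3)
    for c,p in obs:
        o,v=ray(c,p);M=np.eye(3)-np.outer(v,v);A+=M;b+=M@o
    x=np.linalg.solve(A,b);return x,[np.linalg.norm((np.eye(3)-np.outer(*(2*[ray(c,p)[1]])))@(x-c["pose"][:3,3])) for c,p in obs]
def proj(c,X):
    P=c["pose"];p=P[:3,:3].T@(np.array(X)-P[:3,3]);u=p[:2]/p[2];u=u*(1+c["k1"]*(u@u));return np.array([u[0]*c["fx"]+c["cx"],u[1]*c["fy"]+c["cy"]])
def save(c,n):cv2.imwrite("pics/"+n+".png",c["image"])
E
python3 - <<'E'
from h import *
np.set_printoptions(precision=3,suppress=True)
for n in ["scene","top"]:
    c=cam(n);save(c,n+"0");print(n,c["pose"],c["fx"],c["k1"])
    for t in ["clamp","cap","bolt","nut","pipe","beaker","wash_bottle","funnel"]:
        print(t,[(np.round(d["box"]),round(d["p"],2)) for d in find_in(t,n)][:4])
    for t in ["clamp","cap_hinge","slot","bolt_pivot","bolt_end","nut_top","pipe","beaker","wash_bottle","funnel"]:
        print(t,[(np.round(d["pixel"],1),round(d["p"],2)) for d in pinpoint(t,n)][:4])
print(get_state())
E
```

```text
scene [[ 0.109  0.688 -0.717  1.216]
 [ 0.994 -0.063  0.091 -0.061]
 [ 0.017 -0.723 -0.691  0.708]
 [ 0.     0.     0.     1.   ]] 418.96855284655885 -0.1302962269549113
clamp [(array([330., 152.,  74.,  78.]), 0.78), (array([254., 191., 104.,  77.]), 0.69), (array([385., 223., 108.,  95.]), 0.69), (array([156., 277.,  75.,  68.]), 0.59)]
cap [(array([392., 214.,  66.,  38.]), 0.83), (array([214., 175.,  29.,  41.]), 0.8), (array([157., 267.,  51.,  38.]), 0.75), (array([338., 145.,  48.,  26.]), 0.7)]
bolt [(array([420., 206.,  32.,  62.]), 0.94), (array([169., 262.,  23.,  44.]), 0.75), (array([360., 140.,  20.,  51.]), 0.74), (array([281., 197.,  47.,  23.]), 0.57)]
nut [(array([165., 260.,  18.,  26.]), 0.67), (array([422., 208.,  19.,  25.]), 0.59), (array([288., 198.,   8.,  24.]), 0.55), (array([357., 138.,  14.,  14.]), 0.42)]
pipe [(array([217., 178.,  32.,  35.]), 0.74), (array([236., 213.,  48., 129.]), 0.66)]
beaker [(array([252., 192., 102.,  76.]), 0.7), (array([302., 253.,  35.,  53.]), 0.62)]
wash_bottle [(array([161., 175.,  37.,  61.]), 0.8)]
funnel [(array([167., 2
[... 2771 characters left out ...]
64), (array([ 64.3, 117.2]), 0.6), (array([ 92.1, 264.7]), 0.59)]
pipe [(array([261.6, 206.3]), 0.87)]
beaker [(array([213.9, 131.7]), 0.98)]
wash_bottle [(array([343.3, 237.8]), 0.74), (array([261.9, 208.4]), 0.53)]
funnel [(array([338.1, 189.8]), 0.82)]
{'t': 1.9, 'joint_pos': array([-0.869,  0.359,  0.012,  0.   , -1.224, -0.288]), 'dq': array([-0.   , -0.   , -0.   , -0.001,  0.   , -0.001]), 'joint_torque': array([  0.001, -58.237,  29.33 ,   7.003,   0.013,  -0.   ]), 'ee_pos': array([ 0.271, -0.618,  0.196]), 'orientation': array([-0.   , -0.205,  0.979, -0.   ]), 'force': array([-0.182,  0.233, -0.189]), 'torque': array([ 0.008, -0.018, -0.001]), 'gripper_width': 0.08771643880860903}
```

View pics/scene0.png

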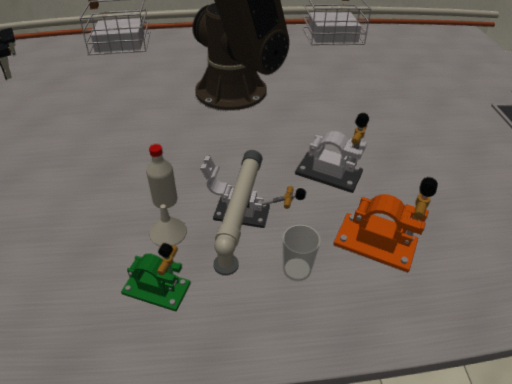

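View pics/top0.png

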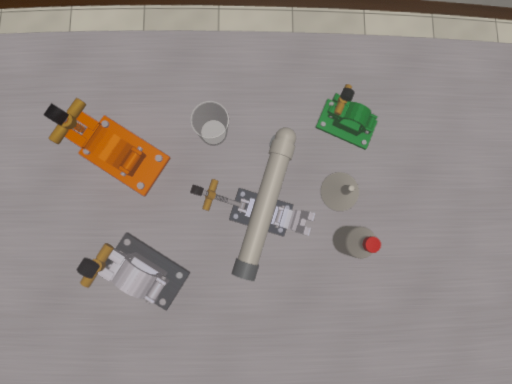

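Both pictures show four clamps. In top, orange is at (122,152), green at (347,122), a larger grey at (140,272), and a smaller grey, open and holding the pipe, at (262,212). In scene these are (385,223), (156,277), (330,152) and (243,205). I choose the smaller grey open one with the pipe, and will check it in a close crop.

```bash
python3 - <<'E'
from h import *
np.set_printoptions(precision=4,suppress=True)
s=cam("scene");t=cam("top")
pts={"hinge":((224.9,192.2),(275.9,214.1)),"slot":((205.7,170.3),(306.2,224.1)),"pivot":((262.1,205.7),(240.6,209.2)),"end":((299,195.2),(196.9,195.3)),"nut":((292,196.3),(203.8,194.4)),"pipe":((239.2,192.5),(261.6,206.3)),"beaker":((298.6,271.1),(213.9,131.7)),"bottle":((160.7,201.1),(343.3,237.8)),"funnel":((167.3,230.9),(338.1,189.8))}
for k,(a,b) in pts.items():print(k,*tri([(s,a),(t,b)]))
for k,z in [("hinge",.062),("pivot",.04),("pipe",.062),("beaker",0),("bottle",0),("funnel",0)]:
  print(k,atz(s,pts[k][0],z),atz(t,pts[k][1],z))
a=cv2.resize(s["image"][130:290,120:340],None,fx=3,fy=3,interpolation=3)[:480]
b=cv2.resize(t["image"][110:300,170:400],None,fx=3,fy=3,interpolation=3)
cv2.imwrite("pics/s1.png",a);cv2.imwrite("pics/t1.png",b)
E
```

```text
hinge [ 0.5454 -0.0407  0.0627] [np.float64(0.004834609629002046), np.float64(0.0048346096290020546)]
slot [ 0.5272 -0.0845  0.1154] [np.float64(0.0002376569928699564), np.float64(0.0002376569928699703)]
pivot [0.5569 0.0345 0.0253] [np.float64(0.002669520000937993), np.float64(0.002669520000937984)]
end [0.5813 0.1138 0.0751] [np.float64(0.00019658240042337582), np.float64(0.00019658240042333912)]
nut [0.5828 0.0995 0.0747] [np.float64(0.0015862658206041258), np.float64(0.0015862658206041685)]
pipe [ 0.5601 -0.0113  0.0737] [np.float64(0.0035357053957989037), np.float64(0.0035357053957988977)]
beaker [ 0.7232  0.0914 -0.0038] [np.float64(0.0025007346883836427), np.float64(0.002500734688383598)]
bottle [ 0.4953 -0.1927 -0.0027] [np.float64(0.006382764725517493), np.float64(0.00638276472551746)]
funnel [ 0.5975 -0.1761  0.0061] [np.float64(0.0018050063809880903), np.float64(0.0018050063809880246)]
hinge [ 0.5435 -0.0455  0.062 ] [ 0.5459 -0.036   0.062 ]
pivot [0.5715 0.035  0.04  ] [0.5561 0.0318 0.04  ]
pipe [ 0.5474 -0.0139  0.062 ] [ 0.561  -0.0085  0.062 ]
beaker [0.726  0.0931 0.    ] [0.7218 0.0886 0.    ]
bottle [ 0.4957 -0.1986  0.    ] [ 0.4962 -0.1853  0.    ]
funnel [ 0.5915 -0.1789  0.    ] [ 0.5981 -0.1759  0.    ]
```

View pics/s1.png

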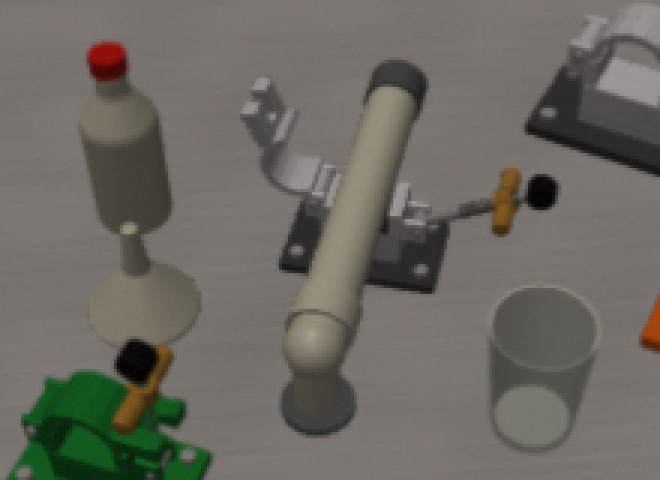

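View pics/t1.png

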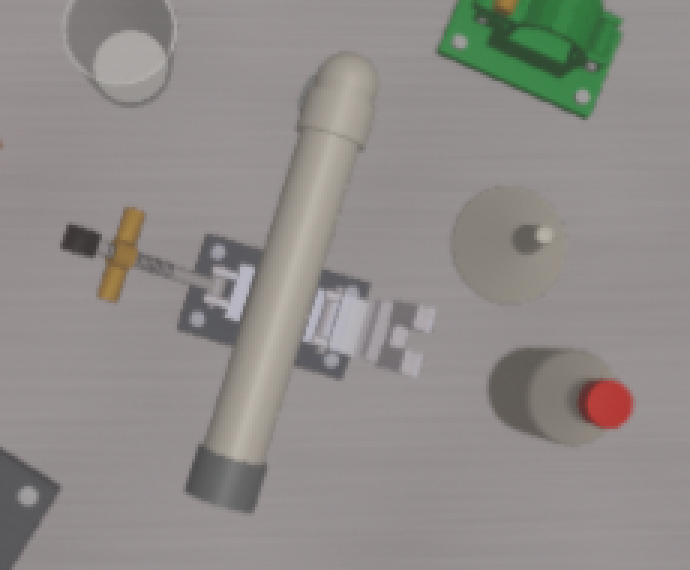

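```bash
cat > fit.py <<'E'
from h import *
from scipy.optimize import least_squares
def model(p):
    x,y,yaw,cap,bolt,h,nut=p[:7]
    Rz=R.from_euler("z",yaw).as_matrix();o=np.array([x,y,0])
    W=lambda a:o+Rz@np.array(a)
    hx,hz=.034,.062
    sl=(hx-.076*np.cos(cap)+.02*np.sin(cap)*1, 0, hz+.076*np.sin(cap)+.02*np.cos(cap))
    u=np.array([-np.sin(bolt),0,np.cos(bolt)]);pv=np.array([-.042,0,.04])
    return dict(hinge=W((hx,0,hz)),slot=W(sl),pivot=W(pv),end=W(pv+.1*u),nut=W(pv+(.08-nut)*u),pipe=W((0,0,.062)),clamp=W((0,0,0)),
      c0=W((-.06,.035,h)),c1=W((.06,.035,h)),c2=W((.06,-.035,h)),c3=W((-.06,-.035,h)))
E
python3 - <<'E'
from fit import *
np.set_printoptions(precision=4,suppress=True)
s=cam("scene");t=cam("top")
T=lambda a:(a[0]/3+170-.33,a[1]/3+110-.33);S=lambda a:(a[0]/3+120-.33,a[1]/3+130-.33)
obs=[(s,"hinge",(224.9,192.2),1),(s,"slot",(205.7,170.3),1),(s,"pivot",(262.1,205.7),1),(s,"end",(299,195.2),1),(s,"clamp",(245.7,211.8),1),
(t,"hinge",(275.9,214.1),1),(t,"slot",(306.2,224.1),1),(t,"pivot",(240.6,209.2),1),(t,"end",(196.9,195.3),1),
(t,"c0",T((205,235)),1),(t,"c1",T((370,282)),1),(t,"c2",T((343,378)),1),(t,"c3",T((178,330)),1),(s,"c0",S((435,290)),1),(s,"c3",S((448,225)),1),(s,"c1",S((280,268)),1)]
f=lambda p:np.concatenate([np.append((proj(c,model(p)[k])-q)*w,[]) for c,k,q,w in obs])
r=least_squares(f,[.555,0,-1.85,1.5,1.2,.01,0],loss="soft_l1")
print(r.x,np.degrees(r.x[2:5]))
for (c,k,q,w),e in zip(obs,r.fun.reshape(-1,2)):print("s" if c is s else "t",k,e)
for k,v in model(r.x).items():print(k,v)
E
```

```text
[ 0.5515 -0.0097 -1.8479  1.8898  1.039   0.0041  0.    ] [-105.8785  108.2768   59.5295]
s hinge [ 1.3355 -0.4976]
s slot [-0.0684 -3.4734]
s pivot [-2.3778 -2.5725]
s end [ 1.0735 -3.472 ]
s clamp [-4.2617  1.0684]
t hinge [3.3532 1.9204]
t slot [ 0.6941 -1.8268]
t pivot [ 0.6011 -3.4827]
t end [-0.7508 -3.4523]
t c0 [-0.5624 -0.095 ]
t c1 [-0.4495 -0.1121]
t c2 [-0.2733  0.2157]
t c3 [-0.832   0.5924]
s c0 [0.1008 0.0816]
s c3 [ 0.2997 -0.2362]
s c1 [-0.4715  0.1371]
hinge [ 0.5422 -0.0424  0.062 ]
slot [ 0.5305 -0.0836  0.1279]
pivot [0.563  0.0307 0.04  ]
end [0.5866 0.1136 0.0907]
nut [0.5819 0.097  0.0806]
pipe [ 0.5515 -0.0097  0.062 ]
clamp [ 0.5515 -0.0097  0.    ]
c0 [0.6016 0.0384 0.0041]
c1 [ 0.5688 -0.077   0.0041]
c2 [ 0.5014 -0.0579  0.0041]
c3 [0.5343 0.0575 0.0041]
```

The crops confirm the choice. The small grey clamp has dark plate corners at top-crop (205,235), (370,282), (343,378) and (178,330), and the white pipe lies in it. The cap is open to the right and the bolt leans left, with the knob at (80,240). The plate corners fit to under 1 px and fix the clamp pose. The networks' points are a few px off, so a wrist view comes next.

```bash
python3 -m crank '[[255,[-36,30,-5],[0,0,0]],[255,[-36,30,-5],[0,0,0]],[255,[-36,30,-5],[0,0,0]],[255,[-36,30,-5],[0,0,0]],[255,[-36,30,-5],[0,0,0]],[255,[-36,30,-5],[0,0,0]],[255,[-36,30,-5],[0,0,0]],[255,[-36,30,-5],[0,0,0]],[255,[-36,30,-5],[0,0,0]],[255,[-36,30,-5],[0,0,0]]]'
python3 -m crank '[[255,[0,0,0],[0,0,-0.148]],[255,[0,0,0],[0,0,-0.148]],[255,[0,0,0],[0,0,-0.148]],[255,[0,0,0],[0,0,-0.148]],[255,[0,0,0],[0,0,-0.148]],[255,[0,0,0],[0,0,-0.141]],[255,[0,0,0],[0,0,0]]]'
cat > st.py <<'E'
from h import *
import sys
np.set_printoptions(precision=4,suppress=True)
CP=np.array([float(v) for v in open("clamp.txt").read().split()]) # x y yaw
def st():
    s=get_state();T=Tt(s);Rz=R.from_euler("z",CP[2]).as_matrix()
    C=np.eye(4);C[:3,:3]=Rz;C[:2,3]=CP[:2]
    M=np.linalg.inv(C)@T
    print("t",round(s["t"],2),"tcp clamp mm",np.round(M[:3,3]*1e3,1),"tool x,y,z in clamp\n",np.round(M[:3,:3].T,3),"\nF clamp",np.round(Rz.T@s["force"],2),"tau",np.round(Rz.T@s["torque"],2),"w",round(s["gripper_width"]*1e3,1))
    return s,M,C
if __name__=="__main__":
    s,M,C=st()
    if len(sys.argv)>3:
        d=np.array([float(a) for a in sys.argv[1:4]])-M[:3,3]*1e3
        print("clamp delta",np.round(d,1),"tool delta",np.round(M[:3,:3].T@d,1))
E
echo "0.5515 -0.0097 -1.8479">clamp.txt; python3 st.py 110 0 250
python3 -c "
from h import *
c=cam('wrist');save(c,'w0');print(np.round(c['T_tool_cam'],3),c['fx'],get_state()['joint_pos'])"
```

```text
t: 3.1
ee_pos: [0.4851, -0.1885, 0.2469]
orientation: [0.001, -0.201, 0.98, 0.0]
force: [1.7, -0.7, 0.5]
gripper_width: 0.0131
t: 3.8
ee_pos: [0.489, -0.181, 0.2492]
orientation: [0.003, -0.609, 0.793, -0.001]
force: [-0.6, 0.8, -0.4]
gripper_width: 0.0003
t 3.8 tcp clamp mm [181.9 -13.2 249.2] tool x,y,z in clamp
 [[ 1.     0.016 -0.003]
 [ 0.016 -1.    -0.005]
 [-0.003  0.005 -1.   ]] 
F clamp [-0.59 -0.82 -0.37] tau [-0.07  0.01  0.01] w 0.3
clamp delta [-71.9  13.2   0.8] tool delta [-71.7 -14.3  -0.6]
[[ 0.    -0.951 -0.311  0.084]
 [ 1.     0.     0.     0.   ]
 [-0.    -0.311  0.951 -0.188]
 [ 0.     0.     0.     1.   ]] 290.77423655675113 [ 2.10731472e-02  6.85893552e-02 -2.41083757e-01 -1.23689406e-03
 -1.25527601e+00 -2.87103388e-01]
```

View pics/w0.png

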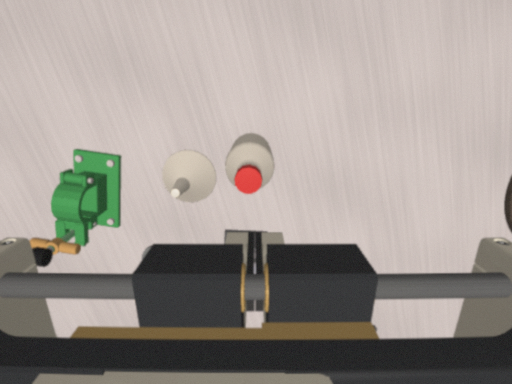

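The wrist view shows the bottle at (248,165), the funnel at (190,180) and the shut fingers hiding the clamp. The tool axes line up with the clamp to about 0.02 rad. Next I go down on the cap's +x side.

```bash
python3 -m crank '[[255,[-35,-7,0],[0,0,0]],[255,[-31,-7,0],[0,0,0]],[255,[0,0,40],[0,0,0.016]],[255,[0,0,40],[0,0,0]],[255,[0,0,38],[0,0,0]],[255,[0,0,0],[0,0,0]]]'; python3 st.py 90 0 128
python3 -c "
from h import *
c=cam('wrist');save(c,'w1')
c=cam('scene');cv2.imwrite('pics/s2.png',cv2.resize(c['image'][100:290,120:340],None,fx=3,fy=3,interpolation=3))"
```

```text
t: 4.45
ee_pos: [0.5238, -0.1191, 0.1307]
orientation: [0.005, -0.588, 0.809, -0.003]
force: [-1.2, -1.1, -0.1]
gripper_width: 0.0003
t 4.45 tcp clamp mm [112.8   3.3 130.7] tool x,y,z in clamp
 [[ 0.999 -0.036 -0.005]
 [-0.036 -0.999 -0.011]
 [-0.005  0.011 -1.   ]] 
F clamp [ 1.35 -0.85 -0.1 ] tau [-0.23 -0.1  -0.05] w 0.3
clamp delta [-22.8  -3.3  -2.7] tool delta [-22.6   4.1   2.7]
```

View pics/w1.png

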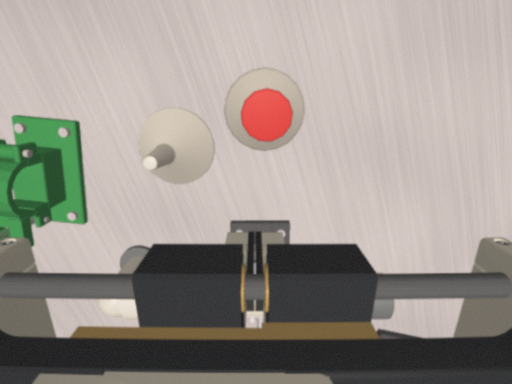

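View pics/s2.png

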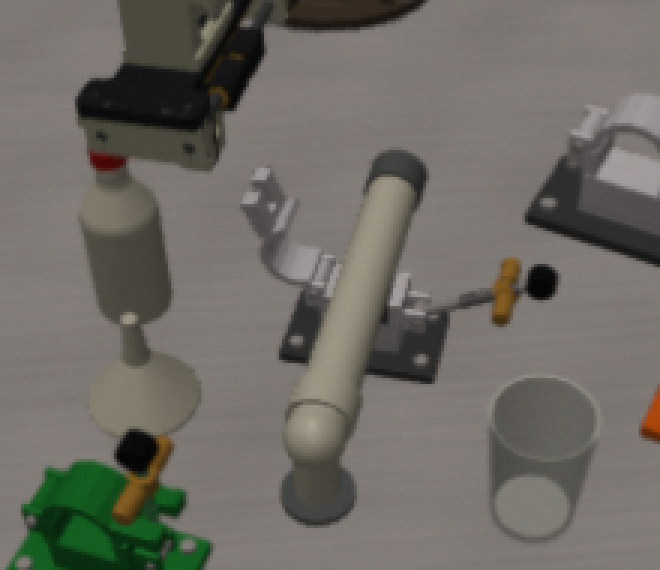

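```bash
python3 -c "
from h import *
s=get_state();print(s['ee_pos'],s['t']);c=cam('scene')
T=Tt(s)
im=cv2.resize(c['image'],None,fx=1.5,fy=1.5)
for z in [0,-.02,-.066]:
  p=proj(c,(T@[0,0,z,1])[:3]);print(z,p);cv2.circle(im,tuple((p*1.5).astype(int)),3,(0,0,255),-1)
cv2.imwrite('pics/s3.png',im)"
```

```text
[ 0.52747265 -0.11953175  0.1358817 ] 4.55
0 [188.40073493 164.04783487]
-0.02 [187.51808659 156.58781408]
-0.066 [185.40835439 138.562317  ]
```

View pics/s3.png

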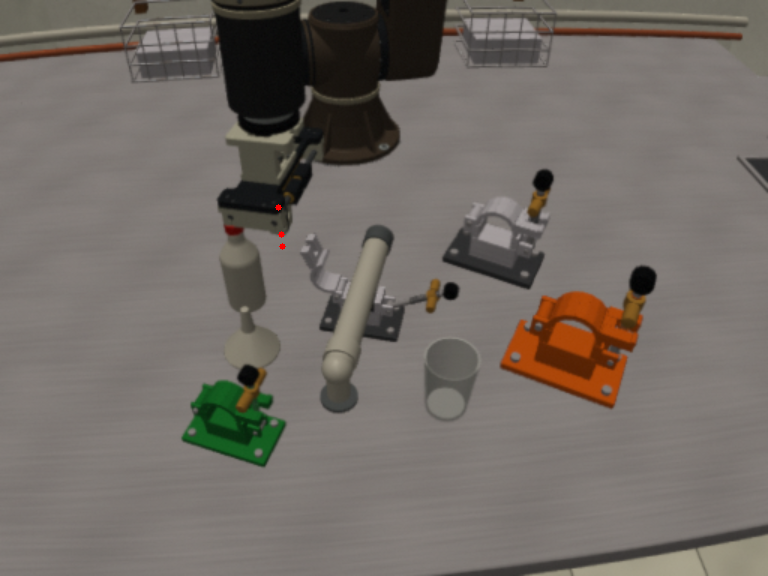

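```bash
python3 -c "
from h import *
s=get_state();print(s['ee_pos'],s['t'],s['force'])
c=cam('scene')
im=cv2.resize(c['image'][70:220,120:270],None,fx=4,fy=4,interpolation=3)
cv2.imwrite('pics/s4.png',im);print(get_state()['ee_pos'])"
```

```text
[ 0.52843786 -0.11951314  0.13706077] 4.6 [ 0.93237459 -0.05294152  0.77475189]
[ 0.5288136  -0.11945606  0.13755698]
```

View pics/s4.png

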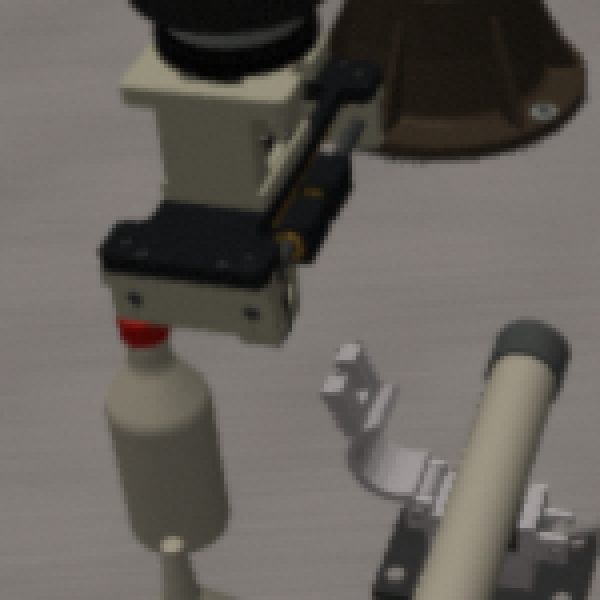

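```bash
python3 st.py 92 0 125; python3 -m crank '[[255,[-10,3,4],[0,0,-0.035]],[255,[-10,0,4],[0,0,0]],[255,[-6,0,4],[0,0,0]]]'; python3 st.py;python3 -m crank '[[255,[-6,0,0],[0,0,0]],[255,[-6,0,0],[0,0,0]]]'; python3 st.py
```

```text
t 4.65 tcp clamp mm [111.8   8.2 137.6] tool x,y,z in clamp
 [[ 0.999 -0.032 -0.008]
 [-0.032 -0.999 -0.022]
 [-0.007  0.023 -1.   ]] 
F clamp [-0.28  0.61  0.36] tau [-0.16 -0.05  0.02] w 0.5
clamp delta [-19.8  -8.2 -12.6] tool delta [-19.4   9.1  12.5]
t: 4.95
ee_pos: [0.5371, -0.0925, 0.1306]
orientation: [0.014, -0.604, 0.797, -0.009]
force: [-0.6, 1.7, 0.7]
gripper_width: 0.0004
t 4.95 tcp clamp mm [ 83.5   8.8 130.6] tool x,y,z in clamp
 [[ 1.     0.003 -0.011]
 [ 0.002 -1.    -0.032]
 [-0.011  0.031 -0.999]] 
F clamp [-1.43 -1.08  0.71] tau [-0.2  -0.   -0.02] w 0.4
t: 5.15
ee_pos: [0.5409, -0.0793, 0.1311]
orientation: [0.014, -0.604, 0.797, -0.009]
force: [-0.9, -0.0, -0.3]
gripper_width: 0.0002
t 5.15 tcp clamp mm [ 69.9   8.8 131.1] tool x,y,z in clamp
 [[ 1.     0.003 -0.011]
 [ 0.003 -0.999 -0.032]
 [-0.011  0.032 -0.999]] 
F clamp [ 0.26 -0.85 -0.31] tau [-0.2  -0.01  0.02] w 0.2
```

```bash
cat > look.py <<'E'
import sys
from h import *
n=sys.argv[1];f=sys.argv[2];x0,y0,x1,y1=map(int,sys.argv[3:7])
c=cam(n);k=min(780/(x1-x0),580/(y1-y0))
cv2.imwrite("pics/"+f+".png",cv2.resize(c["image"][y0:y1,x0:x1],None,fx=k,fy=k,interpolation=3));print("scale",round(k,3))
E
python3 look.py scene s5 150 80 320 220; python3 look.py top t2 180 100 400 270
```

```text
scale 4.143
scale 3.412
```

View pics/s5.png

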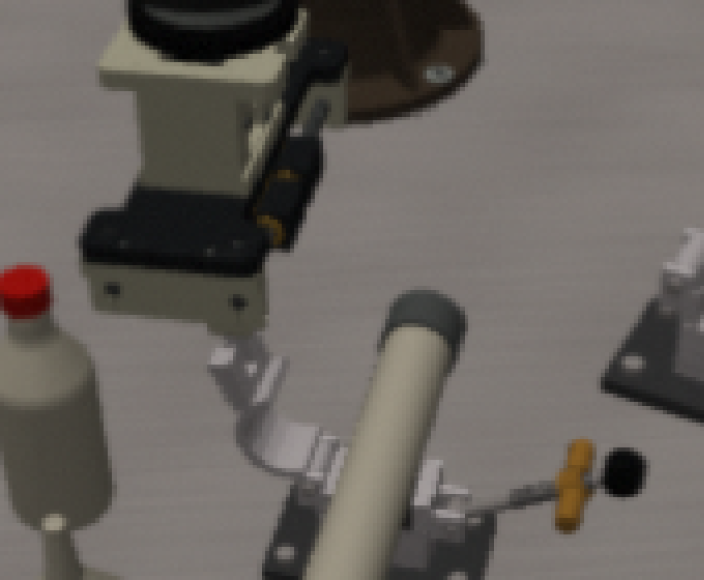

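View pics/t2.png

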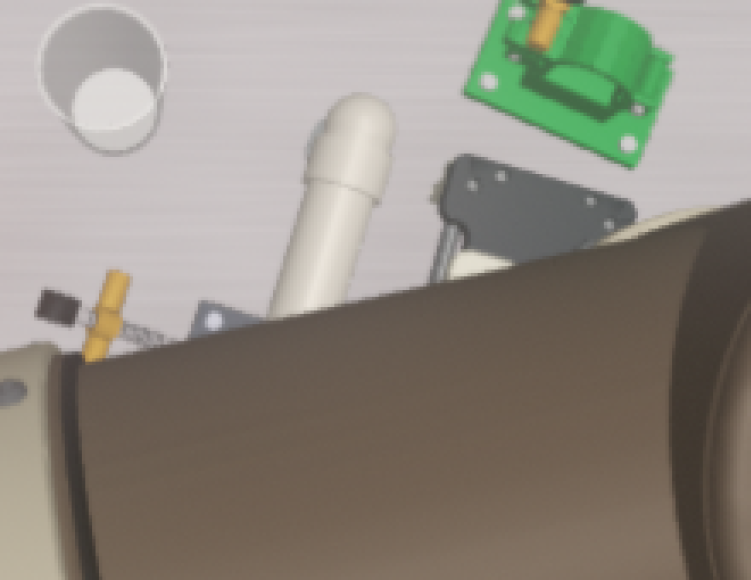

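```bash
python3 - <<'E'
from h import *
CP=[float(v) for v in open("clamp.txt").read().split()]
Rz=R.from_euler("z",CP[2]).as_matrix();o=np.array([CP[0],CP[1],0])
im0=cv2.imread("pics/scene0.png");t0=cv2.imread("pics/top0.png")
s=cam("scene");t=cam("top")
def pt(th,a,y,h):
    c=np.cos(th);sn=np.sin(th)
    return o+Rz@np.array([.034-a*c+h*sn,y,.062+a*sn+h*c])
def draw(c,im,x0,y0,x1,y1,th,k=6):
    v=cv2.resize(im[y0:y1,x0:x1],None,fx=k,fy=k,interpolation=3)
    P=lambda X:tuple(((proj(c,X)-[x0,y0]+.5)*k).astype(int))
    for ya,yb in [(.0065,.02),(-.02,-.0065)]:
        pts=[P(pt(th,a,y,h)) for a,y,h in [(.058,ya,.02),(.09,ya,.02),(.09,yb,.02),(.058,yb,.02)]]
        cv2.polylines(v,[np.array(pts)],True,(0,0,255),1)
        pts=[P(pt(th,a,y,h)) for a,y,h in [(.058,ya,.008),(.09,ya,.008),(.09,yb,.008),(.058,yb,.008)]]
        cv2.polylines(v,[np.array(pts)],True,(0,255,0),1)
    cv2.line(v,P(pt(th,0,-.018,0)),P(pt(th,0,.018,0)),(255,0,0),1)
    pb=[P(o+Rz@np.array([-.042-.1*np.sin(b)*q,0,.04+.1*np.cos(b)*q])) for b in [1.039] for q in (0,1)]
    cv2.line(v,pb[0],pb[1],(255,0,255),1)
    cv2.putText(v,str(th),(5,20),0,.6,(0,0,255),1);return v
ths=(1.5,1.7,1.9)
cv2.imwrite("pics/ov.png",np.vstack([np.hstack([draw(s,im0,190,150,250,205,a,4) for a in ths]),np.hstack([draw(t,t0,265,195,325,250,a,4) for a in ths])]))
cv2.imwrite("pics/ov2.png",np.hstack([draw(s,im0,240,165,320,225,1.7,5),draw(t,t0,180,180,250,240,1.7,5)]))
E
```

```text
(no output)
```

View pics/ov.png

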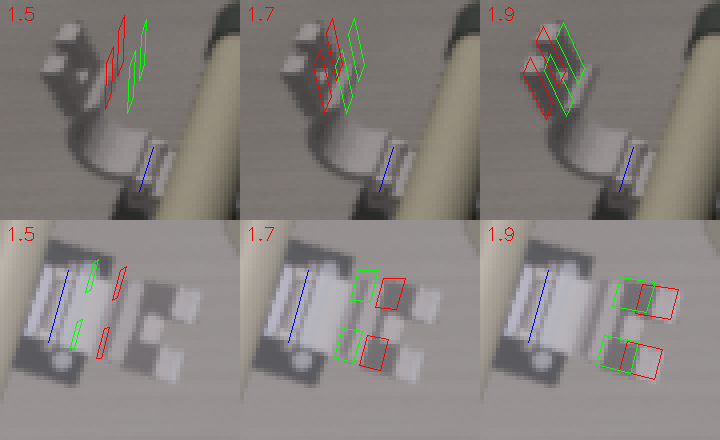

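View pics/ov2.png

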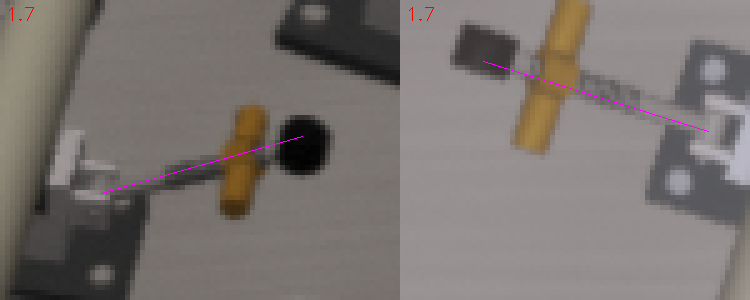

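```bash
python3 - <<'E'
from fit import *
np.set_printoptions(precision=4,suppress=True)
s=cam("scene");t=cam("top")
def m2(p):
    d=model(p);x,y,yaw,cap=p[:4];Rz=R.from_euler("z",yaw).as_matrix();o=np.array([x,y,0])
    for n,yy in (("eA",.01325),("eB",-.01325)):
        a,h=.09,.014;d[n]=o+Rz@np.array([.034-a*np.cos(cap)+h*np.sin(cap),yy,.062+a*np.sin(cap)+h*np.cos(cap)])
    return d
T=lambda a:(a[0]/3+170-.33,a[1]/3+110-.33);S=lambda a:(a[0]/3+120-.33,a[1]/3+130-.33)
obs=[(s,"end",(300.2,193.5)),(t,"end",(197,189.6)),(s,"nutc",(288.2,196.6)),(t,"nutc",(211.6,194.6)),
(t,"eA",(311.1,216)),(t,"eB",(307,230.6)),(s,"eA",(203,165.4)),(s,"eB",(207,157.9)),
(t,"c0",T((205,235))),(t,"c1",T((370,282))),(t,"c2",T((343,378))),(t,"c3",T((178,330))),(s,"c0",S((435,290))),(s,"c3",S((448,225))),(s,"c1",S((280,268)))]
def full(p):
    d=m2(p);d["nutc"]=d["pivot"]+.73*(d["end"]-d["pivot"]);return d
import sys
# with per-camera small shifts (pixel bias)
f=lambda p:np.concatenate([(proj(c,full(p)[k])+(p[7:9] if c is s else p[9:11])-q) for c,k,q in obs]+[np.array(p[7:11])/1.0,[(p[5]-.006)/.003]])
for kw in ({},):
    r=least_squares(f,[.555,0,-1.85,1.95,1.2,.01,0,0,0,0,0],loss="soft_l1")
    print(r.x)
    for (c,k,q),e in zip(obs,r.fun[:2*len(obs)].reshape(-1,2)):print("s" if c is s else "t",k,e)
E
```

```text
[ 0.5521 -0.0107 -1.8679  1.9112  1.0477  0.0058 -0.3797  0.2716  0.2591
  0.1713  0.1053]
s end [-0.1805 -0.1947]
t end [0.0587 0.6681]
s nutc [ 0.5127 -0.342 ]
t nutc [-1.7658 -0.1011]
t eA [ 0.1956 -0.4132]
t eB [-0.0168 -0.103 ]
s eA [0.2908 0.2293]
s eB [-0.2589 -0.1439]
t c0 [ 0.5347 -0.7955]
t c1 [0.4428 0.3205]
t c2 [-0.0396  0.5366]
t c3 [-0.3973 -0.2371]
s c0 [-0.38    0.4084]
s c3 [0.4561 0.1142]
s c1 [-0.8094 -0.3245]
```

```bash
echo "0.5521 -0.0107 -1.868">clamp.txt; python3 st.py; python3 look.py wrist w2 150 150 370 370; python3 look.py scene s6 190 130 250 180
```

```text
t 5.45 tcp clamp mm [ 69.9   9.2 130.7] tool x,y,z in clamp
 [[ 1.     0.023 -0.011]
 [ 0.023 -0.999 -0.031]
 [-0.011  0.031 -0.999]] 
F clamp [0.08 0.22 0.21] tau [-0.15 -0.06  0.05] w 0.3
scale 2.636
scale 11.6
```

View pics/w2.png

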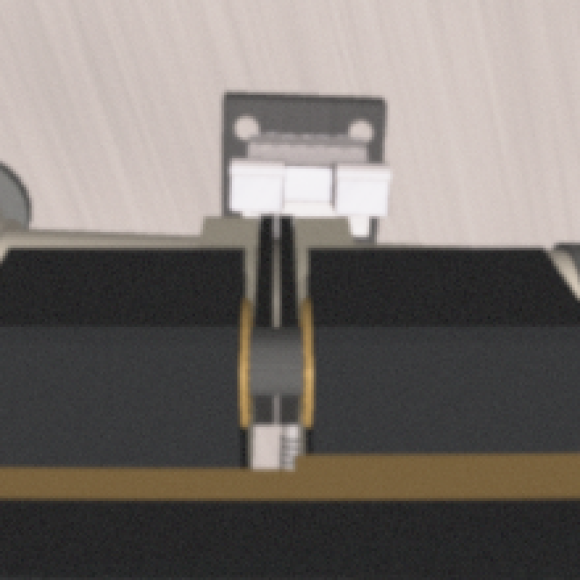

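View pics/s6.png

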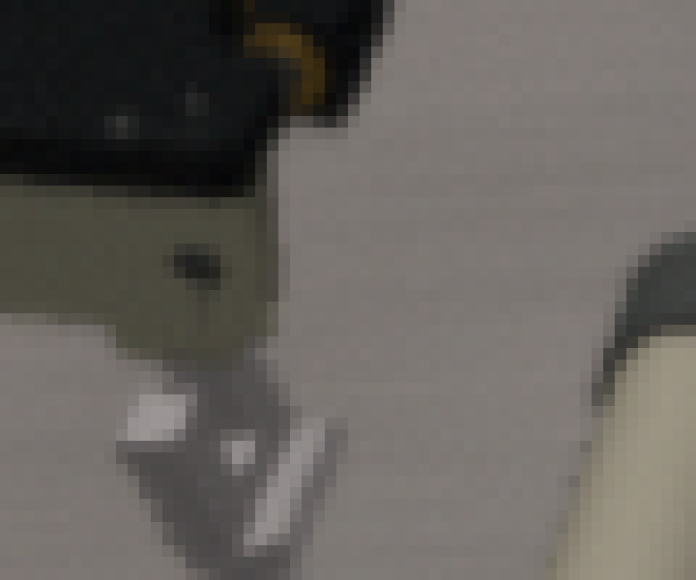

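```bash
python3 - <<'E'
from h import *
np.set_printoptions(precision=4,suppress=True)
s=get_state();T=Tt(s);c=cam("scene");w=cam("wrist")
for d in [(0,0,0),(.0095,.021,0),(-.0095,.021,0),(.0095,-.021,0),(-.0095,-.021,0),(0,-.021,-.066)]:
    X=(T@[*d,1])[:3];print(d,X,proj(c,X),proj(w,X),(proj(w,X)-150)*2.636)
print(find_in("cap","wrist")[:2],pinpoint("slot","wrist")[:2])
CP=[float(v) for v in open("clamp.txt").read().split()]
Rz=R.from_euler("z",CP[2]).as_matrix();o=np.array([CP[0],CP[1],0])
def pt(th,a,y,h):
    return o+Rz@np.array([.034-a*np.cos(th)+h*np.sin(th),y,.062+a*np.sin(th)+h*np.cos(th)])
for th in (1.8,1.9,2.0):
  for y in (.01325,-.01325):
    X=pt(th,.09,y,.014);print(th,y,X,proj(c,X),(proj(w,X)-150)*2.636)
E
```

```text
(0, 0, 0) [ 0.5404 -0.0803  0.1307] [207.2145 168.7428] [254.0326 224.7824] [274.23   197.1263]
(0.0095, 0.021, 0) [ 0.5176 -0.0838  0.13  ] [205.3779 162.2191] [284.2527 212.2387] [353.8901 164.0611]
(-0.0095, 0.021, 0) [ 0.5228 -0.0655  0.1302] [213.9685 163.1796] [283.3849 236.9445] [351.6027 229.1857]
(0.0095, -0.021, 0) [ 0.558  -0.0952  0.1313] [200.2469 174.4895] [223.806  212.2344] [194.5525 164.0499]
(-0.0095, -0.021, 0) [ 0.5632 -0.0769  0.1315] [209.1263 175.5226] [224.685  236.9413] [196.8698 229.1774]
(0, -0.021, -0.066) [ 0.5584 -0.0861  0.1974] [202.3916 149.2162] [211.1038 280.1426] [161.0695 343.056 ]
[{'box': [268.6, 222.2, 65.8, 39.5], 'p': 0.81}, {'box': [17.6, 141.4, 35.3, 118.0], 'p': 0.62}] [{'pixel': [259.1, 232.2], 'p': 0.66}, {'pixel': [267.5, 212.0], 'p': 0.61}]
1.8 0.01325 [ 0.5448 -0.0797  0.1465] [207.1084 164.369 ] [255.7905 230.1947]
1.8 -0.01325 [ 0.5195 -0.0719  0.1465] [210.4908 156.4799] [362.3717 233.8535]
1.9 0.01325 [ 0.5424 -0.0876  0.1426] [203.4026 165.2516] [257.1029 193.4905]
1.9 -0.01325 [ 0.5171 -0.0798  0.1426] [206.8478 157.377 ] [363.1883 197.0335]
2.0 0.01325 [ 0.5401 -0.0951  0.138 ] [199.9533 166.4466] [258.5451 157.4907]
2.0 -0.01325 [ 0.5148 -0.0873  0.138 ] [203.4531 158.5843] [363.6336 160.9041]
```

```bash
python3 - <<'E'
import cv2
im=cv2.imread("pics/w0.png")
cv2.imwrite("pics/w0z.png",cv2.resize(im[190:340,190:320],None,fx=4,fy=4,interpolation=3))
E
```

```text
(no output)
```

View pics/w0z.png

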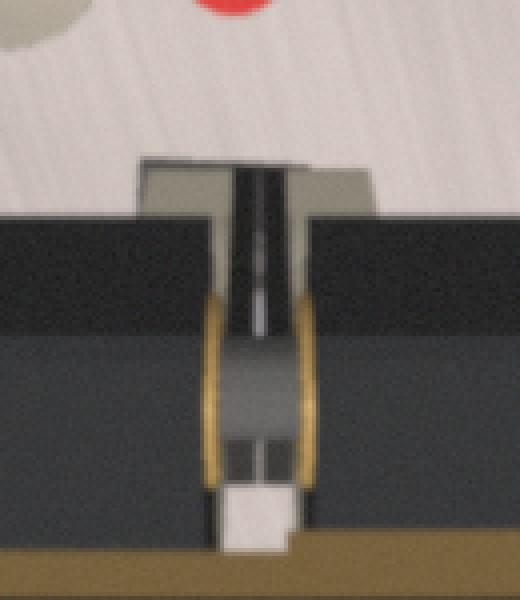

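```bash
python3 -m crank '[[120,[15,0,-20],[-0.03,0,0]],[120,[15,0,-20],[0,0,0]],[120,[0,0,0],[0,0,0.02]],[120,[0,0,0],[0,0,0]]]'; python3 st.py; python3 look.py wrist w3 100 150 400 384;python3 look.py scene s7 140 60 280 180
```

```text
t: 6.15
ee_pos: [0.5307, -0.1103, 0.1709]
orientation: [0.004, -0.595, 0.804, 0.004]
force: [-0.3, -0.2, -0.5]
gripper_width: 0.0272
t 6.15 tcp clamp mm [101.5   8.7 170.9] tool x,y,z in clamp
 [[ 1.     0.002 -0.01 ]
 [ 0.002 -1.     0.001]
 [-0.01  -0.001 -1.   ]] 
F clamp [ 0.29 -0.25 -0.53] tau [-0.06 -0.01  0.  ] w 27.2
scale 2.479
scale 4.833
```

View pics/w3.png

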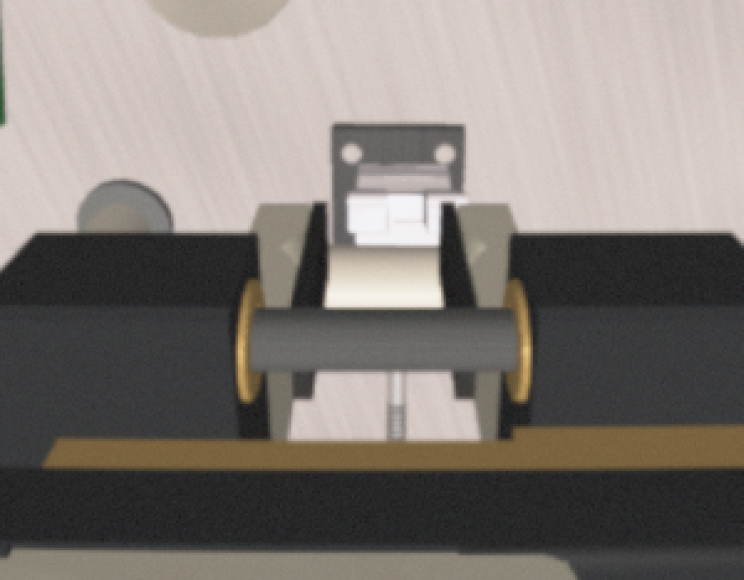

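View pics/s7.png

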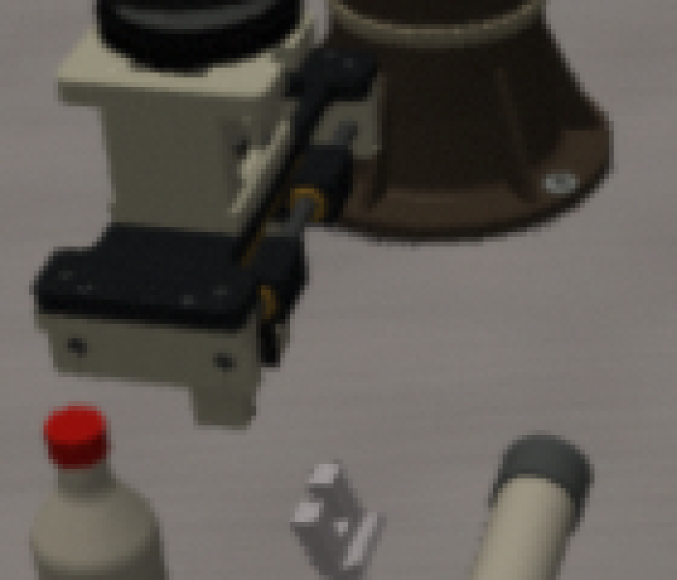

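```bash
python3 - <<'E'
from h import *
np.set_printoptions(precision=1,suppress=True)
s=get_state();T=Tt(s);c=cam("scene");w=cam("wrist")
for d in [(0,-.024,0),(0,-.024,-.035),(0,-.034,0),(.0095,-.034,0),(-.0095,-.034,0),(-.03,-.034,0),(.039,-.0965,-.066),(-.039,-.0965,-.066),(0.0095,-.0136,0),(0.0095,.0136,0),(0.0095,.034,0)]:
    X=(T@[*d,1])[:3];print(d,(proj(c,X)-[140,60])*4.833,(proj(w,X)-[100,150])*2.479)
E
```

```text
(0, -0.024, 0) [231.5 478.8] [296.7 185.3]
(0, -0.024, -0.035) [222.7 412. ] [280.2 245.8]
(0, -0.034, 0) [224.2 493.9] [261.5 185.3]
(0.0095, -0.034, 0) [202.4 491.1] [259.8 154.1]
(-0.0095, -0.034, 0) [246.2 496.6] [263.3 215.5]
(-0.03, -0.034, 0) [293.9 502.7] [266.9 277.7]
(0.039, -0.0965, -0.066) [ 55.8 450.9] [-146.5  137.1]
(-0.039, -0.0965, -0.066) [255.3 475.6] [-62.  472.8]
(0.0095, -0.0136, 0) [217.4 460.7] [332.6 154.2]
(0.0095, 0.0136, 0) [236.6 421.8] [429.8 154.2]
(0.0095, 0.034, 0) [250.5 393.7] [502.6 154.2]
```

```bash
python3 - <<'E'
from h import *
np.set_printoptions(precision=1,suppress=True)
s=get_state();T=Tt(s);c=cam("scene");w=cam("wrist")
for z in (-.025,-.03,-.035,-.04):
  print(z,[((proj(c,(T@[a,-.0136-.021,z,1])[:3])-[140,60])*4.833) for a in (.0095,-.0095)],[((proj(w,(T@[.0095,b,z,1])[:3])-[100,150])*2.479) for b in (-.0346,-.0136,.0136,.0346)])
E
python3 look.py scene s8 170 130 210 160
```

```text
-0.025 [array([195.8, 445. ]), array([240.5, 450.4])] [array([242.1, 191.7]), array([326.9, 191.8]), array([436.8, 191.8]), array([521.6, 191.7])]
-0.03 [array([194.4, 435.3]), array([239.2, 440.7])] [array([238.3, 200.4]), array([325.4, 200.5]), array([438.3, 200.5]), array([525.4, 200.4])]
-0.035 [array([193. , 425.5]), array([238. , 430.9])] [array([234.2, 209.6]), array([323.7, 209.7]), array([439.9, 209.7]), array([529.4, 209.6])]
-0.04 [array([191.5, 415.7]), array([236.8, 421.1])] [array([230. , 219.3]), array([322.1, 219.5]), array([441.5, 219.5]), array([533.6, 219.4])]
scale 19.333
```

View pics/s8.png

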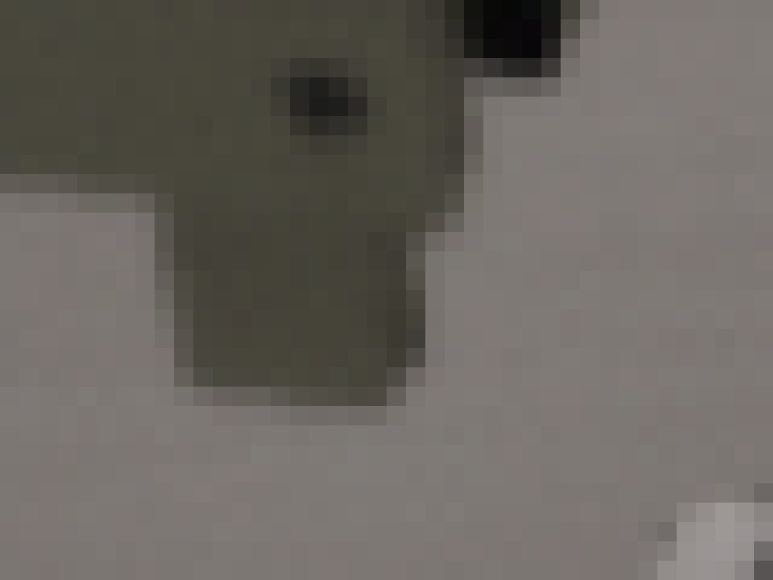

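The wrist and scene pictures agree that the real fingertips end about 32 mm short of the reported TCP. That is why the fingers passed above the ears untouched. I will allow for it and confirm it by touch.

```bash
sed -i 's/"tool x,y,z in clamp/"tipz",round(M[2,3]*1e3+32*-M[2,2],1),"axes/' st.py; python3 -m crank '[[255,[5,8,0],[0,0,0]],[255,[0,0,20],[0,0,0]],[255,[0,0,20],[0,0,0]],[255,[0,0,20],[0,0,0]],[255,[0,0,10],[0,0,0]],[255,[0,0,0],[0,0,0]]]'; python3 st.py
```

```text
t: 7.1
ee_pos: [0.5187, -0.1117, 0.0986]
orientation: [0.003, -0.597, 0.802, 0.004]
force: [-0.1, -0.2, -0.6]
gripper_width: 0.0045
t 7.1 tcp clamp mm [106.4  -2.4  98.6] tipz 130.6 axes
 [[ 1.     0.005 -0.01 ]
 [ 0.005 -1.     0.002]
 [-0.01  -0.002 -1.   ]] 
F clamp [ 0.24 -0.07 -0.55] tau [-0.06 -0.07 -0.01] w 4.5
```

```bash
python3 -m crank '[[255,[-5,-2,2],[0,0,0]],[255,[-6,0,2],[0,0,0]],[255,[-6,0,0],[0,0,0]]]'; python3 st.py; python3 -m crank '[[255,[-6,0,0],[0,0,0]],[255,[-6,0,0],[0,0,0]],[255,[-6,0,0],[0,0,0]]]';python3 st.py
```

```text
t: 7.4
ee_pos: [0.5265, -0.0961, 0.0967]
orientation: [0.004, -0.597, 0.803, 0.003]
force: [-1.0, -4.7, 2.2]
gripper_width: 0.0005
t 7.4 tcp clamp mm [89.2  0.5 96.7] tipz 128.7 axes
 [[ 1.     0.005 -0.009]
 [ 0.005 -1.    -0.   ]
 [-0.009  0.    -1.   ]] 
F clamp [4.75 0.4  2.22] tau [-0.17 -1.67 -0.02] w 0.5
t: 7.7
ee_pos: [0.533, -0.0778, 0.0987]
orientation: [0.004, -0.597, 0.802, 0.002]
force: [-1.0, -2.6, 2.8]
gripper_width: 0.0004
t 7.7 tcp clamp mm [69.7  1.3 98.7] tipz 130.7 axes
 [[ 1.     0.005 -0.009]
 [ 0.005 -1.    -0.003]
 [-0.009  0.003 -1.   ]] 
F clamp [ 2.75 -0.16  2.85] tau [ 0.01 -0.95 -0.06] w 0.4
```

```bash
python3 -m crank '[[255,[-7,0,-1],[0,0,0]],[255,[-7,0,-1],[0,0,0]],[255,[-7,0,-1],[0,0,0]],[255,[-7,0,-1],[0,0,0]]]'; python3 st.py; python3 -m crank '[[255,[-7,0,0],[0,0,0]],[255,[-7,0,0],[0,0,0]],[255,[-6,0,0],[0,0,0]]]';python3 st.py;python3 look.py scene s9 140 80 300 210
```

```text
t: 8.1
ee_pos: [0.5416, -0.0479, 0.1029]
orientation: [0.005, -0.597, 0.802, 0.002]
force: [-0.0, -1.6, -0.9]
gripper_width: 0.0006
t 8.1 tcp clamp mm [ 38.6   0.9 102.9] tipz 134.9 axes
 [[ 1.     0.005 -0.01 ]
 [ 0.005 -1.    -0.002]
 [-0.01   0.002 -1.   ]] 
F clamp [ 1.51  0.45 -0.89] tau [-0.02 -0.81 -0.03] w 0.6
t: 8.4
ee_pos: [0.5476, -0.0265, 0.1027]
orientation: [0.004, -0.597, 0.802, 0.002]
force: [-0.6, -1.6, -0.4]
gripper_width: 0.0004
t 8.4 tcp clamp mm [ 16.5   0.3 102.7] tipz 134.7 axes
 [[ 1.     0.006 -0.01 ]
 [ 0.006 -1.    -0.001]
 [-0.01   0.001 -1.   ]] 
F clamp [ 1.71 -0.11 -0.45] tau [ 0.02 -0.64 -0.03] w 0.4
scale 4.462
```

View pics/s9.png

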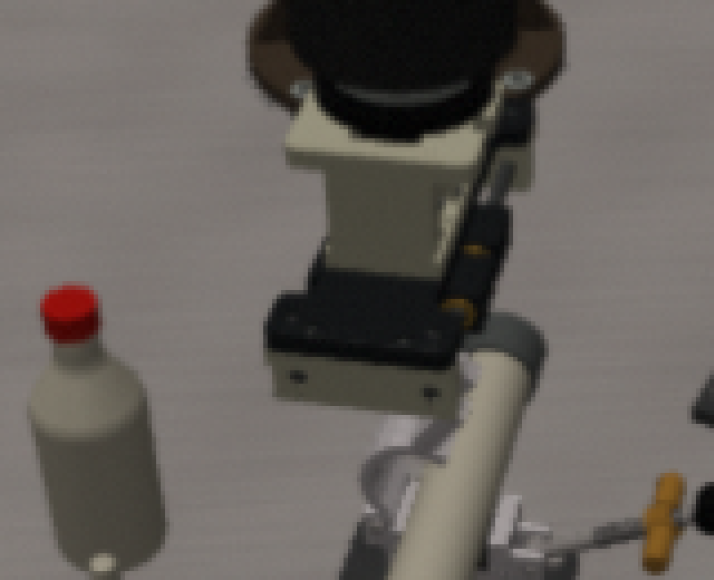

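The scene view shows the cap past vertical, with its arch at (400,480) and the shut fingers behind it. I keep following the arc down.

```bash
python3 -m crank '[[255,[-6,0,2],[0,0,0]],[255,[-6,0,3],[0,0,0]],[255,[-5,0,4],[0,0,0]],[255,[-4,0,4],[0,0,0]]]'; python3 st.py; python3 -m crank '[[255,[-4,0,4],[0,0,0]],[255,[-4,0,4],[0,0,0]],[255,[-4,0,3],[0,0,0]]]';python3 st.py
```

```text
t: 8.85
ee_pos: [0.5553, -0.0035, 0.0897]
orientation: [0.006, -0.597, 0.802, 0.002]
force: [-0.1, -0.8, 1.1]
gripper_width: 0.0006
t 8.85 tcp clamp mm [-7.8  1.  89.7] tipz 121.7 axes
 [[ 1.     0.006 -0.011]
 [ 0.006 -1.    -0.003]
 [-0.011  0.003 -1.   ]] 
F clamp [0.79 0.18 1.1 ] tau [-0.12  0.07 -0.03] w 0.6
t: 9.15
ee_pos: [0.5591, 0.0092, 0.0775]
orientation: [0.005, -0.597, 0.802, 0.002]
force: [-0.4, -0.6, -0.9]
gripper_width: 0.0004
t 9.15 tcp clamp mm [-21.1   0.8  77.5] tipz 109.5 axes
 [[ 1.     0.006 -0.011]
 [ 0.006 -1.    -0.003]
 [-0.011  0.003 -1.   ]] 
F clamp [ 0.67 -0.23 -0.92] tau [-0.13 -0.27 -0.04] w 0.4
```

```bash
python3 look.py wrist w4 150 130 370 350; python3 -m crank '[[255,[-6,0,2],[0,0,0]],[255,[-6,0,3],[0,0,0]],[255,[-5,0,2],[0,0,0]],[255,[0,0,0],[0,0,0]]]';python3 st.py;python3 look.py wrist w5 150 130 370 350; 
```

```text
scale 2.636
t: 9.6
ee_pos: [0.5643, 0.0275, 0.0692]
orientation: [0.005, -0.597, 0.802, 0.002]
force: [-0.8, 0.3, 0.1]
gripper_width: 0.0005
t 9.6 tcp clamp mm [-40.1   0.5  69.2] tipz 101.2 axes
 [[ 1.     0.006 -0.011]
 [ 0.006 -1.    -0.002]
 [-0.011  0.002 -1.   ]] 
F clamp [-0.05 -0.82  0.12] tau [-0.14 -0.08  0.  ] w 0.5
scale 2.636
```

View pics/w5.png

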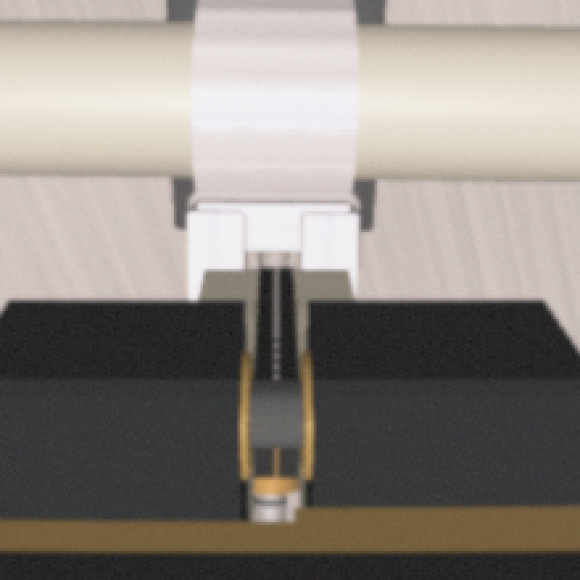

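The wrist view shows the cap over the pipe. The ears are at (215,255) and (330,255), the slot at about col 273, and the fingers sit centred above it at col 275. Now I press down gently, reading the force.

```bash
python3 -m crank '[[255,[0,0,2],[0,0,0]],[255,[0,0,2],[0,0,0]]]';python3 -m crank '[[255,[0,0,2],[0,0,0]]]';python3 -m crank '[[255,[0,0,2],[0,0,0]]]';python3 st.py
```

```text
t: 9.85
ee_pos: [0.5646, 0.0275, 0.0656]
orientation: [0.006, -0.597, 0.802, 0.002]
force: [-0.4, 0.1, 0.1]
gripper_width: 0.0004
t: 9.95
ee_pos: [0.5647, 0.0274, 0.0635]
orientation: [0.006, -0.597, 0.802, 0.002]
force: [-0.8, -0.1, -0.4]
gripper_width: 0.0002
t: 10.05
ee_pos: [0.5647, 0.0273, 0.0614]
orientation: [0.006, -0.597, 0.802, 0.002]
force: [0.9, -0.1, 0.9]
gripper_width: 0.0004
t 10.05 tcp clamp mm [-40.    0.9  61.4] tipz 93.4 axes
 [[ 1.     0.006 -0.012]
 [ 0.006 -1.    -0.003]
 [-0.012  0.003 -1.   ]] 
F clamp [-0.2   0.83  0.89] tau [-0.09  0.03 -0.04] w 0.4
```

```bash
for i in 1 2 3 4; do python3 -m crank '[[255,[0,0,1.5],[0,0,0]]]' | grep -E "ee_pos|force"; done
```

```text
ee_pos: [0.5647, 0.0273, 0.0597]
force: [0.0, 0.3, 0.9]
ee_pos: [0.5647, 0.0272, 0.058]
force: [-0.2, 0.3, 0.3]
ee_pos: [0.5647, 0.0272, 0.0564]
force: [-0.9, 1.9, 0.4]
ee_pos: [0.5649, 0.0274, 0.0552]
force: [-3.7, 1.9, 11.6]
```

```bash
python3 -m crank '[[255,[0,0,-3],[0,0,0]],[255,[0,0,0],[0,0,0]]]';python3 st.py; python3 look.py scene s10 180 120 320 240; python3 look.py wrist w6 150 130 370 350
```

```text
t: 10.65
ee_pos: [0.5649, 0.0274, 0.0583]
orientation: [0.006, -0.597, 0.802, 0.002]
force: [0.2, -0.4, 0.7]
gripper_width: 0.0003
t 10.65 tcp clamp mm [-40.2   1.1  58.3] tipz 90.3 axes
 [[ 1.     0.006 -0.012]
 [ 0.006 -1.    -0.004]
 [-0.012  0.004 -1.   ]] 
F clamp [0.35 0.27 0.7 ] tau [-0.12 -0.03 -0.  ] w 0.3
scale 4.833
scale 2.636
```

View pics/s10.png

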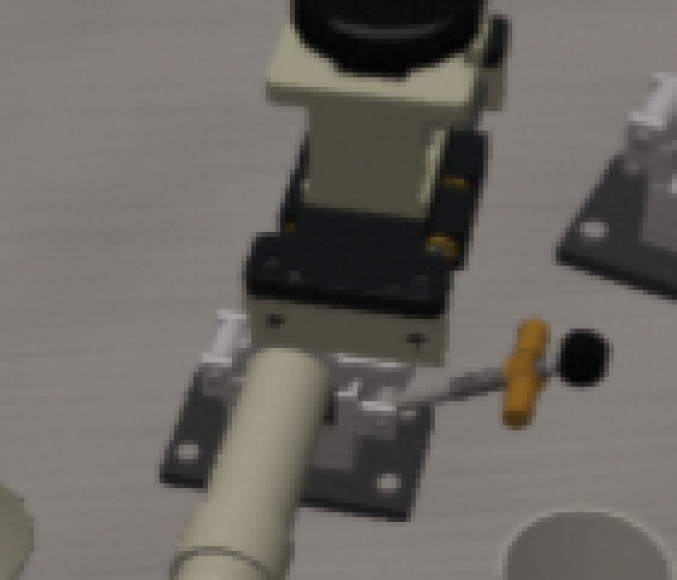

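View pics/w6.png

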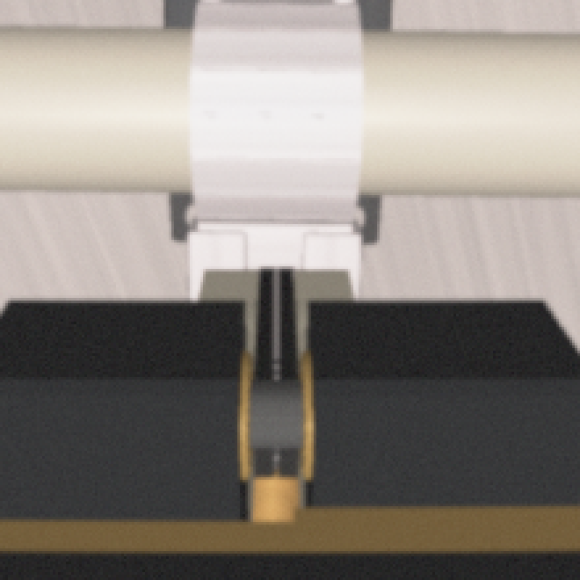

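```bash
python3 - <<'E'
from h import *
np.set_printoptions(precision=3,suppress=True)
s=cam("scene");t=cam("top")
CP=[float(v) for v in open("clamp.txt").read().split()]
Rz=R.from_euler("z",CP[2]).as_matrix();o=np.array([CP[0],CP[1],0])
for n,a,b in [("knobL",(361.7,121.2),(88,268)),("pivotL",(355.4,163.6),(117,260.8)),("clampL",(329,172),(146.9,267.6)),("knobO",(428,187),(56,114)),("beaker",(298.6,271.1),(213.9,131.7))]:
    X,e=tri([(s,a),(t,b)]);print(n,X,"clamp",Rz.T@(X-o),e[0])
E
```

```text
knobL [0.459 0.273 0.177] clamp [-0.244 -0.172  0.177] 0.00014605668636830094
pivotL [0.457 0.277 0.048] clamp [-0.247 -0.175  0.048] 0.005293364307846017
clampL [0.438 0.224 0.009] clamp [-0.191 -0.178  0.009] 0.0007133399737255736
knobO [0.702 0.325 0.195] clamp [-0.365  0.045  0.195] 0.00022659396443822192
beaker [ 0.723  0.091 -0.004] clamp [-0.148  0.134 -0.004] 0.0025007346883836427
```

```bash
python3 -m crank '[[255,[0,0,-20],[0,0,0]],[255,[0,0,-22],[0,0,0]],[255,[-25,0,-10],[0,0,0]],[255,[-30,0,0],[0,0,0]],[255,[-30,0,0],[0,0,0]],[255,[-25,0,0],[0,0,0]],[255,[-10,0,0],[0,0,0]],[255,[0,0,0],[0,0,0]]]';python3 st.py -168 0 58; python3 look.py wrist w7 100 60 400 290; python3 look.py scene s11 180 80 340 210
```

```text
t: 11.65
ee_pos: [0.5987, 0.1444, 0.1119]
orientation: [0.004, -0.596, 0.803, 0.003]
force: [0.6, -0.1, -0.5]
gripper_width: 0.0001
t 11.65 tcp clamp mm [-161.9   -0.9  111.9] tipz 143.9 axes
 [[ 1.     0.003 -0.011]
 [ 0.003 -1.    -0.001]
 [-0.011  0.    -1.   ]] 
F clamp [-0.08  0.58 -0.54] tau [-0.09 -0.11 -0.02] w 0.1
clamp delta [ -6.1   0.9 -53.9] tool delta [-5.5 -0.9 54. ]
scale 2.522
scale 4.462
```

View pics/w7.png

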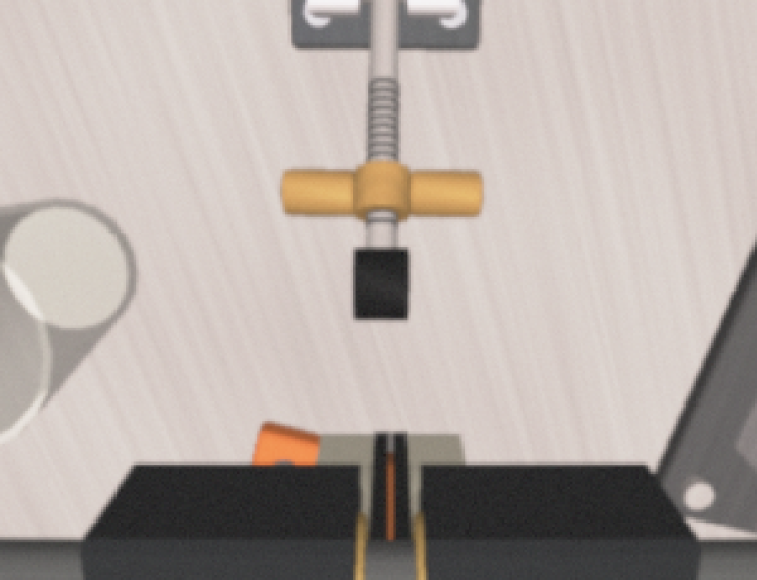

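View pics/s11.png

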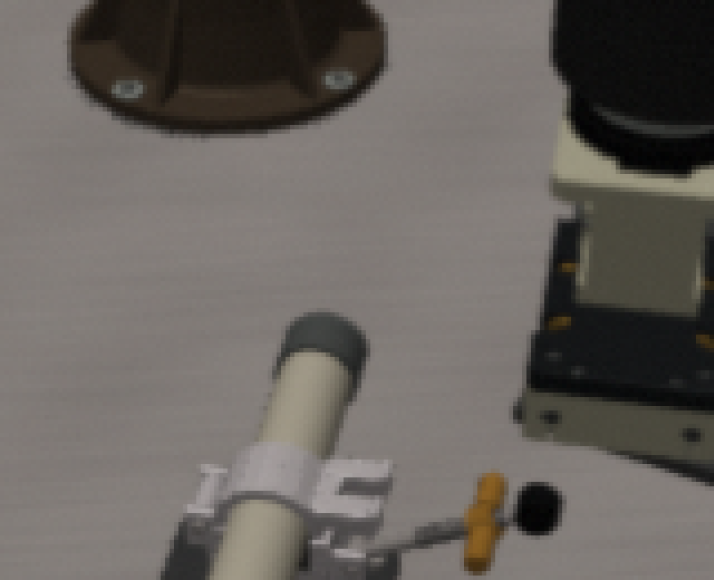

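The cap lies shut over the pipe, with the slot open at scene-crop (350,490). In the wrist view the knob is at (382,284), the nut at (382,190) and the fingers at col 390, in line with the bolt.

```bash
python3 - <<'E'
from h import *
np.set_printoptions(precision=4,suppress=True)
w=cam("wrist")
CP=[float(v) for v in open("clamp.txt").read().split()]
Rz=R.from_euler("z",CP[2]).as_matrix();o=np.array([CP[0],CP[1],0])
q=lambda a:(a[0]/2.522+100-.3,a[1]/2.522+60-.3)
for n,a,z in [("knob",(382,284),.092),("nut",(382,190),.08),("plate corner L",(292,47),.006),("plate corner R",(479,47),.006),("tip",(390,434),.144)]:
    print(n,Rz.T@(atz(w,q(a),z)-o))
s=cam("scene")
print("scene knob", Rz.T@(atz(s,(180+538/4.462-.4,80+508/4.462-.4),.092)-o))
E
```

```text
knob [-0.1275  0.0012  0.092 ]
nut [-0.102   0.0013  0.08  ]
plate corner L [-0.0585  0.0356  0.006 ]
plate corner R [-0.0583 -0.0342  0.006 ]
tip [-0.1501 -0.0012  0.144 ]
scene knob [-0.1297  0.0032  0.092 ]
```

```bash
python3 -m crank '[[255,[-5,-2,20],[0,0,0]],[255,[0,0,25],[0,0,0]],[255,[0,0,17],[0,0,0]],[255,[0,0,2],[0,0,0]]]';python3 st.py; python3 -m crank '[[255,[7,0,0],[0,0,0]],[255,[7,0,0],[0,0,0]],[255,[6,0,-2],[0,0,0]]]';python3 st.py
```

```text
t: 12.25
ee_pos: [0.6021, 0.1437, 0.0485]
orientation: [0.006, -0.593, 0.805, 0.003]
force: [0.1, -0.2, 0.0]
gripper_width: 0.0001
t 12.25 tcp clamp mm [-162.3    2.6   48.5] tipz 80.5 axes
 [[ 1.    -0.003 -0.013]
 [-0.003 -1.    -0.003]
 [-0.013  0.003 -1.   ]] 
F clamp [0.18 0.2  0.02] tau [-0.19 -0.09  0.02] w 0.1
t: 12.55
ee_pos: [0.5996, 0.1304, 0.0542]
orientation: [0.013, -0.593, 0.805, 0.004]
force: [-6.4, 21.5, 9.3]
gripper_width: -0.0001
t 12.55 tcp clamp mm [-148.8    4.1   54.2] tipz 86.1 axes
 [[ 1.    -0.003 -0.027]
 [-0.004 -1.    -0.008]
 [-0.027  0.009 -1.   ]] 
F clamp [-18.7  -12.47   9.25] tau [-4.73  6.66 -0.03] w -0.1
```

```bash
python3 -m crank '[[255,[-12,0,0],[0,0,0]]]';python3 st.py;python3 look.py scene s12 190 60 370 200;python3 look.py wrist w8 0 0 512 384
```

```text
t: 12.65
ee_pos: [0.6036, 0.1418, 0.0568]
orientation: [0.015, -0.593, 0.805, 0.005]
force: [-0.5, -0.5, -0.3]
gripper_width: 0.0003
t 12.65 tcp clamp mm [-160.9    4.6   56.8] tipz 88.8 axes
 [[ 1.    -0.004 -0.03 ]
 [-0.005 -1.    -0.01 ]
 [-0.03   0.01  -1.   ]] 
F clamp [ 0.67 -0.33 -0.3 ] tau [-0.08 -0.12 -0.04] w 0.3
scale 4.143
scale 1.51
```

View pics/s12.png

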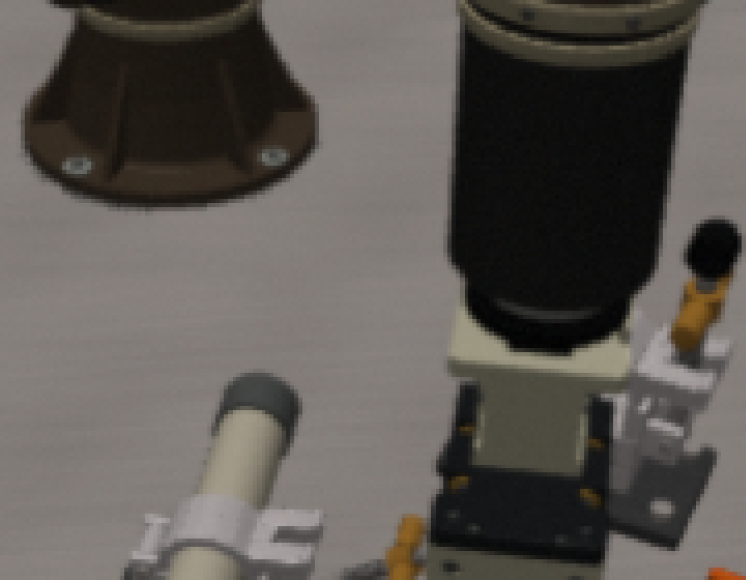

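View pics/w8.png

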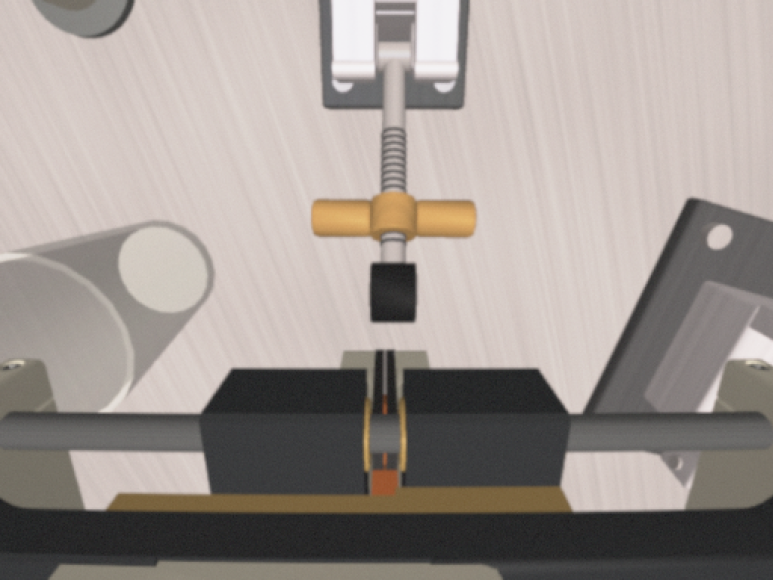

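```bash
python3 - <<'E'
from h import *
np.set_printoptions(precision=4,suppress=True)
w=cam("wrist")
CP=[float(v) for v in open("clamp.txt").read().split()]
Rz=R.from_euler("z",CP[2]).as_matrix();o=np.array([CP[0],CP[1],0])
q=lambda a:(a[0]/1.51-.3,a[1]/1.51-.3)
for n,a,z in [("knob",(393,292),.092),("knob",(393,292),.1),("nut",(393,217),.08),("nutwingL",(313,217),.08),("nutwingR",(475,217),.08),("plate corner L",(322,107),.006),("plate corner R",(463,107),.006),("tip",(385,352),.088)]:
    print(n,Rz.T@(atz(w,q(a),z)-o))
for b in (1.1,1.05,1.0,.95):
    print(b,[ (proj(w,o+Rz@np.array([-.042-l*np.sin(b),0,.04+l*np.cos(b)]))*1.51) for l in (.1,.073)])
E
python3 look.py top t3 160 150 320 270
```

```text
knob [-0.1257  0.0014  0.092 ]
knob [-0.1229  0.0014  0.1   ]
nut [-0.1006  0.0014  0.08  ]
nutwingL [-0.1006  0.031   0.08  ]
nutwingR [-0.1006 -0.0289  0.08  ]
plate corner L [-0.0585  0.0364  0.006 ]
plate corner R [-0.0587 -0.0338  0.006 ]
tip [-0.1521  0.0044  0.088 ]
1.1 [array([395.9493, 299.0257]), array([395.8812, 229.9633])]
1.05 [array([396.1648, 297.1857]), array([396.0319, 227.1699])]
1.0 [array([396.3925, 294.5424]), array([396.1883, 223.7852])]
0.95 [array([396.6328, 291.0278]), array([396.3501, 219.7809])]
scale 4.833
```

View pics/t3.png

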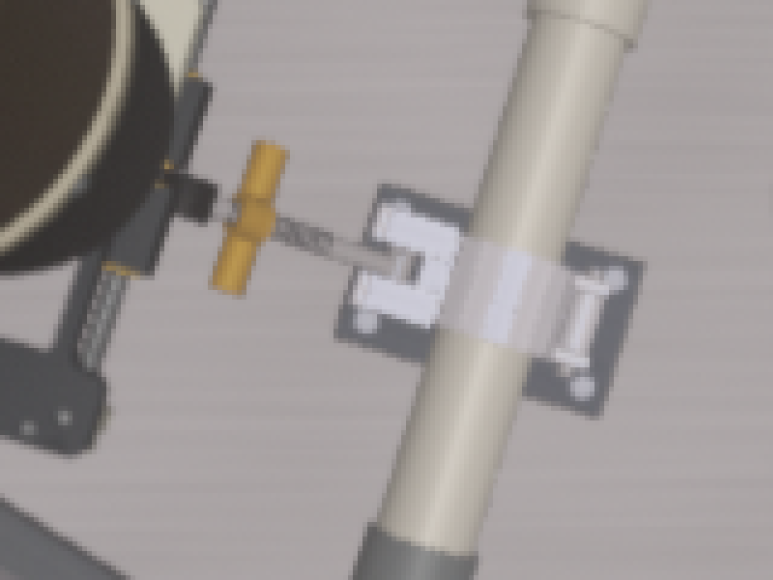

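```bash
python3 -m crank '[[255,[0,3,0],[-0.01,0.03,0]],[255,[3,0,4],[0,0,0]],[255,[3,0,0],[0,0,0]]]';python3 st.py;for i in 1 2 3; do python3 -m crank '[[255,[2,0,0],[0,0,0]]]' | grep -E "ee_pos|force"; done; python3 st.py
```

```text
t: 13.15
ee_pos: [0.5977, 0.135, 0.0505]
orientation: [-0.004, -0.593, 0.805, -0.001]
force: [0.4, 0.6, 0.1]
gripper_width: 0.0007
t 13.15 tcp clamp mm [-152.7    0.9   50.5] tipz 82.5 axes
 [[ 1.    -0.004  0.008]
 [-0.004 -1.     0.003]
 [ 0.008 -0.003 -1.   ]] 
F clamp [-0.68  0.26  0.06] tau [-0.06  0.    0.07] w 0.7
ee_pos: [0.5968, 0.1326, 0.0502]
force: [0.2, 0.3, -0.1]
ee_pos: [0.5959, 0.1302, 0.0499]
force: [0.4, 1.1, -0.4]
ee_pos: [0.5961, 0.1296, 0.0503]
force: [-3.1, 12.8, 4.3]
t 13.45 tcp clamp mm [-147.     1.    50.3] tipz 82.3 axes
 [[ 1.    -0.004  0.006]
 [-0.004 -1.     0.003]
 [ 0.006 -0.003 -1.   ]] 
F clamp [-11.35  -6.69   4.3 ] tau [-2.26  4.08 -0.09] w 0.2
```

The finger face pushed purely along +x and jammed by friction, because the knob has to rise as it swings. I will follow the bolt's arc instead.

```bash
python3 -m crank '[[255,[-2,0,-1],[0,0,0]],[255,[3,0,-3.5],[0,0,0]],[255,[3,0,-4],[0,0,0]],[255,[3,0,-4],[0,0,0]]]';python3 st.py;python3 -m crank '[[255,[3.3,0,-3.7],[0,0,0]],[255,[3.3,0,-3.7],[0,0,0]]]';python3 st.py
```

```text
t: 13.85
ee_pos: [0.5943, 0.1237, 0.0638]
orientation: [-0.002, -0.593, 0.805, -0.0]
force: [-1.0, 2.9, 0.3]
gripper_width: 0.0005
t 13.85 tcp clamp mm [-140.8    1.    63.8] tipz 95.8 axes
 [[ 1.    -0.004  0.004]
 [-0.004 -1.     0.002]
 [ 0.004 -0.002 -1.   ]] 
F clamp [-2.46 -1.8   0.3 ] tau [-0.5   0.94  0.03] w 0.5
t: 14.05
ee_pos: [0.5923, 0.1171, 0.0723]
orientation: [-0.002, -0.593, 0.805, -0.0]
force: [-0.1, 2.9, 0.0]
gripper_width: 0.0005
t 14.05 tcp clamp mm [-134.     1.    72.3] tipz 104.3 axes
 [[ 1.    -0.004  0.003]
 [-0.004 -1.     0.002]
 [ 0.003 -0.002 -1.   ]] 
F clamp [-2.72 -0.96  0.03] tau [-0.65  1.06 -0.02] w 0.5
```

Moving now with about 3 N. I continue along the arc.

```bash
python3 -m crank '[[255,[3.6,0,-3.2],[0,0,0]],[255,[3.6,0,-3.2],[0,0,0]],[255,[4,0,-3],[0,0,0]],[255,[4,0,-2.7],[0,0,0]]]';python3 st.py;python3 -m crank '[[255,[4.2,0,-2.5],[0,0,0]],[255,[4.3,0,-2.2],[0,0,0]],[255,[4.4,0,-2],[0,0,0]],[255,[4.5,0,-1.8],[0,0,0]]]';python3 st.py
```

```text
t: 14.45
ee_pos: [0.588, 0.102, 0.0867]
orientation: [-0.001, -0.593, 0.805, -0.0]
force: [-1.6, 4.5, 2.1]
gripper_width: 0.0006
t 14.45 tcp clamp mm [-118.3    1.3   86.7] tipz 118.7 axes
 [[ 1.    -0.004  0.001]
 [-0.004 -1.     0.   ]
 [ 0.001 -0.    -1.   ]] 
F clamp [-3.84 -2.84  2.15] tau [-0.73  1.37 -0.02] w 0.6
t: 14.85
ee_pos: [0.5832, 0.0834, 0.0966]
orientation: [-0.0, -0.593, 0.805, -0.001]
force: [0.7, 2.4, 0.9]
gripper_width: 0.0004
t 14.85 tcp clamp mm [-99.1   2.2  96.6] tipz 128.6 axes
 [[ 1.    -0.004  0.001]
 [-0.004 -1.    -0.001]
 [ 0.001  0.001 -1.   ]] 
F clamp [-2.49 -0.08  0.86] tau [-0.15  0.83 -0.01] w 0.4
```

```bash
python3 look.py wrist w9 100 30 420 270; python3 look.py scene s13 180 80 340 210
```

```text
scale 2.417
scale 4.462
```

View pics/w9.png

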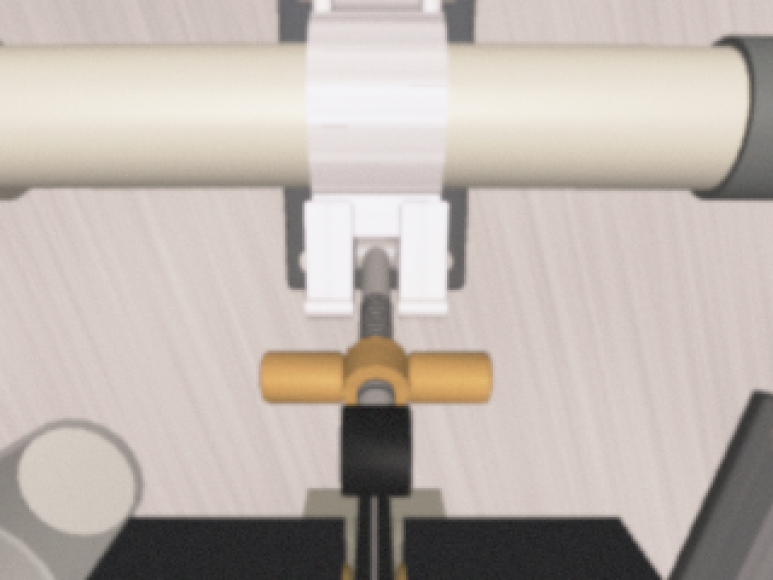

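View pics/s13.png

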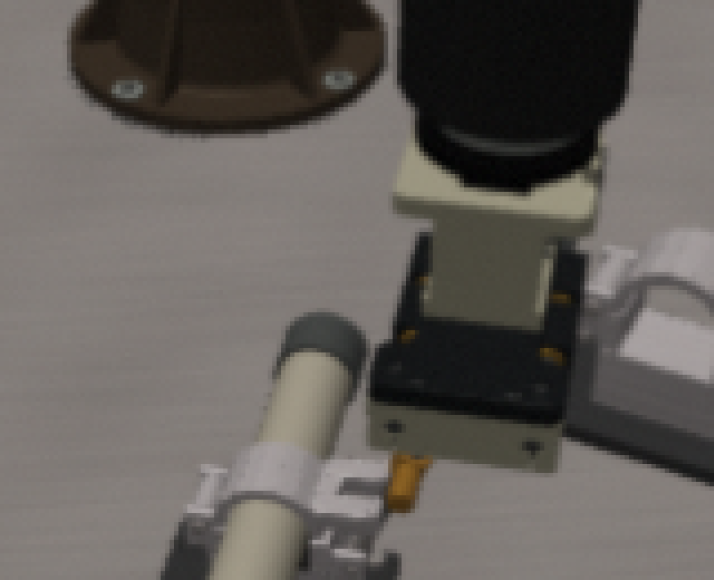

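The bolt is rising in line with the slot: knob (377,450), nut (377,372), slot (377,250).

```bash
python3 -m crank '[[255,[4.6,0,-1.3],[0,0,0]],[255,[4.7,0,-1.1],[0,0,0]],[255,[4.8,0,-0.9],[0,0,0]],[255,[4.8,0,-0.6],[0,0,0]]]';python3 st.py;python3 -m crank '[[255,[4,0,-0.5],[0,0,0]],[255,[4,0,-0.3],[0,0,0]]]';python3 st.py;for i in 1 2; do python3 -m crank '[[255,[2,0,0],[0,0,0]]]' | grep -E "ee_pos|force"; done; python3 st.py
```

```text
t: 15.35
ee_pos: [0.5766, 0.0633, 0.1]
orientation: [-0.001, -0.593, 0.805, -0.001]
force: [-0.0, 1.8, 1.3]
gripper_width: 0.0008
t 15.35 tcp clamp mm [-77.9   1.7 100. ] tipz 132.0 axes
 [[ 1.    -0.004  0.003]
 [-0.004 -1.     0.   ]
 [ 0.003 -0.    -1.   ]] 
F clamp [-1.69 -0.53  1.3 ] tau [-0.02  0.55  0.03] w 0.8
t: 15.55
ee_pos: [0.5737, 0.0546, 0.1008]
orientation: [-0.002, -0.593, 0.805, -0.001]
force: [-0.2, 1.3, 1.4]
gripper_width: 0.0006
t 15.55 tcp clamp mm [-68.7   1.5 100.8] tipz 132.8 axes
 [[ 1.    -0.004  0.004]
 [-0.004 -1.     0.   ]
 [ 0.004 -0.    -1.   ]] 
F clamp [-1.18 -0.62  1.38] tau [0.   0.42 0.02] w 0.6
ee_pos: [0.5728, 0.0522, 0.1008]
force: [0.5, 1.0, 0.5]
ee_pos: [0.572, 0.0499, 0.1007]
force: [0.7, 0.7, 1.2]
t 15.75 tcp clamp mm [-63.8   1.3 100.7] tipz 132.7 axes
 [[ 1.    -0.005  0.004]
 [-0.005 -1.     0.001]
 [ 0.004 -0.001 -1.   ]] 
F clamp [-0.89  0.43  1.22] tau [-0.04  0.4  -0.01] w 0.7
```

```bash
for i in 1 2 3; do python3 -m crank '[[255,[2,0,0],[0,0,0]]]' | grep -E "ee_pos|force"; done; python3 st.py
```

```text
ee_pos: [0.5715, 0.0479, 0.1007]
force: [1.1, 8.4, 0.3]
ee_pos: [0.5716, 0.0477, 0.1008]
force: [0.0, 14.8, 0.4]
ee_pos: [0.5717, 0.048, 0.1008]
force: [-0.6, 11.6, 0.5]
t 16.05 tcp clamp mm [-61.8   1.5 100.8] tipz 132.8 axes
 [[ 1.    -0.005 -0.003]
 [-0.005 -1.    -0.001]
 [-0.003  0.001 -1.   ]] 
F clamp [-10.88  -3.98   0.52] tau [-1.56  4.03 -0.04] w 0.4
```

```bash
python3 -m crank '[[255,[-8,0,0],[0,0,0]],[255,[-10,0,-10],[0,0,0]],[255,[-5,0,-20],[0,0,0]],[160,[0,0,-8],[0,0,0]],[160,[0,0,0],[0,0,0]]]';python3 st.py -42 1.3 135;python3 look.py wrist w10 100 30 420 270; python3 look.py scene s14 180 80 340 210
```

```text
t: 16.55
ee_pos: [0.5778, 0.0711, 0.1403]
orientation: [-0.001, -0.593, 0.805, 0.001]
force: [0.0, -1.1, -0.1]
gripper_width: 0.0111
t 16.55 tcp clamp mm [-85.7   0.7 140.3] tipz 172.3 axes
 [[ 1.    -0.004  0.001]
 [-0.004 -1.     0.002]
 [ 0.001 -0.002 -1.   ]] 
F clamp [ 1.02  0.36 -0.1 ] tau [-0.07 -0.01 -0.03] w 11.1
clamp delta [43.7  0.6 -5.3] tool delta [43.7 -0.8  5.4]
scale 2.417
scale 4.462
```

View pics/w10.png

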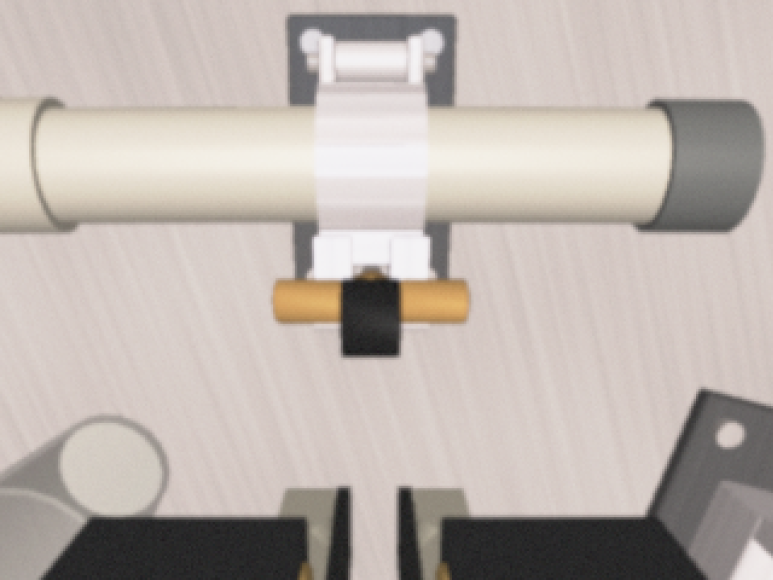

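View pics/s14.png

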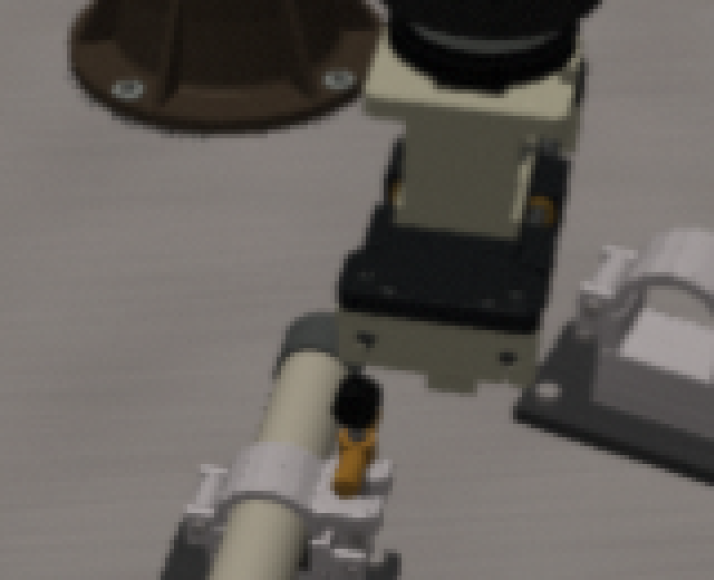

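```bash
python3 -m crank '[[172,[15,-1,0],[0,0,0]],[172,[14,0,0],[0,0,0]],[172,[10,0,0],[0,0,0]],[172,[1,0,0],[0,0,0]],[172,[0,0,0],[0,0,0]]]';python3 st.py -42 1.3 135;python3 look.py wrist w11 150 150 370 370; python3 look.py scene s15 180 80 340 210
```

```text
t: 17.15
ee_pos: [0.5632, 0.0274, 0.1368]
orientation: [-0.003, -0.592, 0.806, 0.002]
force: [0.1, -0.2, -0.8]
gripper_width: 0.0286
t 17.15 tcp clamp mm [-39.7  -0.5 136.8] tipz 168.8 axes
 [[ 1.    -0.007  0.004]
 [-0.007 -1.     0.006]
 [ 0.004 -0.006 -1.   ]] 
F clamp [ 0.18  0.14 -0.81] tau [-0.04  0.02  0.01] w 28.6
clamp delta [-2.3  1.8 -1.8] tool delta [-2.4 -1.8  1.8]
scale 2.636
scale 4.462
```

View pics/w11.png

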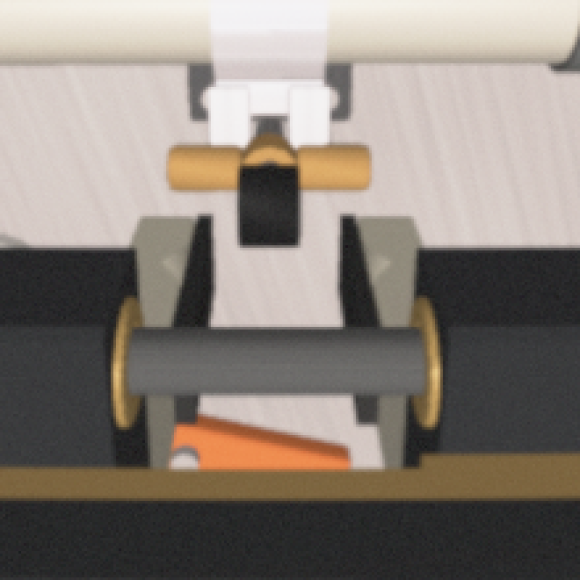

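View pics/s15.png

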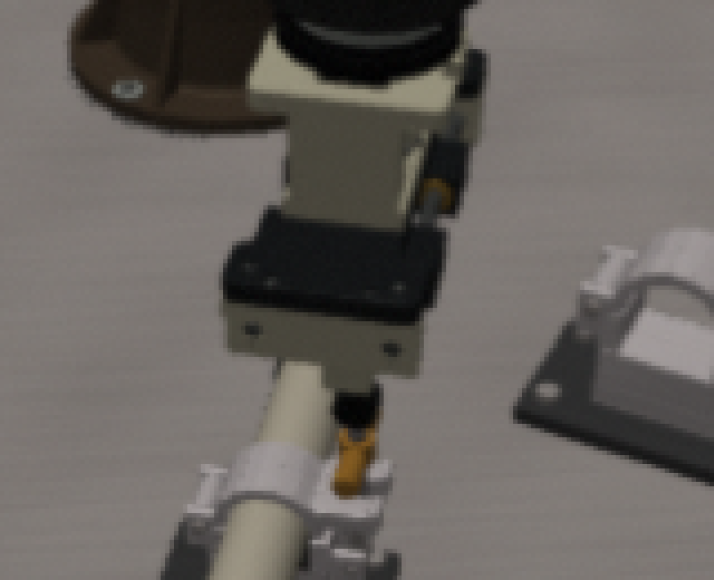

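Knob at (269,205), fingers' mid-line at col 276, so I shift about 1.8 mm and descend astride the knob.

```bash
python3 -m crank '[[172,[-2.4,-1.8,0],[0,0,0]],[172,[0,0,0],[0,0,0]]]';python3 st.py -42 1.3 135; python3 -m crank '[[172,[0,0,8],[0,0,0]],[172,[0,0,8],[0,0,0]],[172,[0,0,6],[0,0,0]],[172,[0,0,0],[0,0,0]]]';python3 st.py -42 1.3 135;python3 look.py wrist w12 150 150 370 370
```

```text
t: 17.45
ee_pos: [0.5664, 0.0302, 0.1369]
orientation: [-0.003, -0.592, 0.806, 0.001]
force: [0.7, -0.4, 0.3]
gripper_width: 0.0284
t 17.45 tcp clamp mm [-43.3   1.7 136.9] tipz 168.9 axes
 [[ 1.    -0.006  0.003]
 [-0.006 -1.     0.006]
 [ 0.003 -0.006 -1.   ]] 
F clamp [0.16 0.79 0.33] tau [-0.11  0.03  0.02] w 28.4
clamp delta [ 1.3 -0.4 -1.9] tool delta [1.3 0.4 1.9]
t: 17.85
ee_pos: [0.5661, 0.031, 0.1123]
orientation: [-0.004, -0.593, 0.805, 0.002]
force: [0.7, 0.4, -0.0]
gripper_width: 0.0289
t 17.85 tcp clamp mm [-44.    1.2 112.3] tipz 144.3 axes
 [[ 1.    -0.005  0.004]
 [-0.005 -1.     0.007]
 [ 0.004 -0.007 -1.   ]] 
F clamp [-0.57  0.58 -0.01] tau [-0.04 -0.01 -0.  ] w 28.9
clamp delta [ 2.   0.1 22.7] tool delta [  2.1  -0.  -22.7]
scale 2.636
```

View pics/w12.png

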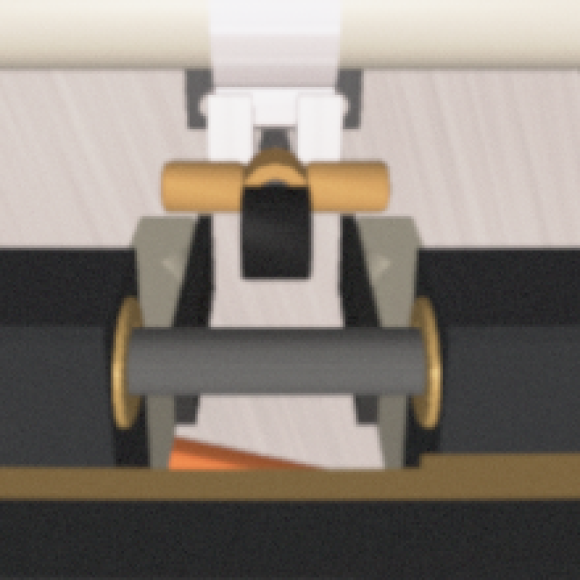

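```bash
python3 -m crank '[[172,[1,0,6],[0,0,0]],[172,[0,0,6],[0,0,0]],[172,[0,0,5],[0,0,0]],[172,[0,0,2],[0,0,0]]]';python3 st.py; for i in 1 2 3 4; do python3 -m crank '[[172,[0,0,1.5],[0,0,0]]]' | grep -E "ee_pos|force"; done
```

```text
t: 18.3
ee_pos: [0.5662, 0.03, 0.0925]
orientation: [-0.003, -0.593, 0.805, 0.001]
force: [0.0, 0.6, 1.1]
gripper_width: 0.0285
t 18.3 tcp clamp mm [-43.1   1.5  92.5] tipz 124.5 axes
 [[ 1.    -0.005  0.003]
 [-0.005 -1.     0.006]
 [ 0.003 -0.006 -1.   ]] 
F clamp [-0.59 -0.15  1.08] tau [-0.12  0.03  0.03] w 28.5
ee_pos: [0.5661, 0.03, 0.0907]
force: [-0.7, -0.5, 0.5]
ee_pos: [0.5661, 0.0299, 0.0891]
force: [0.0, -0.1, 0.4]
ee_pos: [0.5663, 0.0299, 0.0881]
force: [-4.1, 1.7, 8.7]
ee_pos: [0.5663, 0.0299, 0.0874]
force: [-3.9, 0.7, 8.5]
```

```bash
for i in 1 2 3 4; do python3 -m crank '[[172,[0,0,1.5],[0,0,0]],[172,[0,0,1.5],[0,0,0]]]' | grep -E "ee_pos|force"; done; python3 st.py
```

```text
ee_pos: [0.5664, 0.03, 0.0863]
force: [-3.9, 1.0, 8.5]
ee_pos: [0.5664, 0.03, 0.0855]
force: [-4.2, 1.6, 9.1]
ee_pos: [0.5664, 0.03, 0.0847]
force: [-4.3, 1.1, 8.5]
ee_pos: [0.5665, 0.03, 0.0839]
force: [-4.1, 0.7, 9.4]
t 19.5 tcp clamp mm [-43.1   1.8  83.9] tipz 115.9 axes
 [[ 1.    -0.002  0.002]
 [-0.002 -1.     0.001]
 [ 0.002 -0.001 -1.   ]] 
F clamp [ 0.58 -4.16  9.39] tau [-1.58 -0.24 -0.09] w 28.5
```

```bash
for i in 1 2 3 4; do python3 -m crank '[[172,[0,0.3,2.2],[0,0,0]],[172,[0,0,2.2],[0,0,0]]]' | grep -E "ee_pos|force"; done; python3 st.py
```

```text
ee_pos: [0.5666, 0.03, 0.0818]
force: [-6.1, 1.3, 9.2]
ee_pos: [0.5666, 0.03, 0.0797]
force: [-4.6, 0.9, 9.0]
ee_pos: [0.5667, 0.0301, 0.0775]
force: [-4.4, 1.0, 8.6]
ee_pos: [0.5668, 0.0302, 0.0754]
force: [-4.7, 1.8, 8.3]
t 20.3 tcp clamp mm [-43.4   2.   75.4] tipz 107.4 axes
 [[ 1.     0.001  0.   ]
 [ 0.001 -1.    -0.006]
 [ 0.     0.006 -1.   ]] 
F clamp [-0.31 -4.98  8.33] tau [-1.75 -0.14 -0.08] w 28.6
```

```bash
for i in 1 2 3 4 5; do python3 -m crank '[[172,[0,0.3,2],[0,0,0]]]' | grep -E "ee_pos|force"; done; python3 st.py
```

```text
ee_pos: [0.5667, 0.0302, 0.0745]
force: [-2.9, -0.5, 8.4]
ee_pos: [0.5668, 0.0302, 0.0736]
force: [-2.6, 0.3, 8.7]
ee_pos: [0.5669, 0.0303, 0.0728]
force: [-3.3, -0.4, 8.2]
ee_pos: [0.5669, 0.0303, 0.0719]
force: [-3.4, -0.9, 8.2]
ee_pos: [0.5669, 0.0304, 0.0711]
force: [-2.5, -0.9, 9.3]
t 20.8 tcp clamp mm [-43.6   2.2  71.1] tipz 103.1 axes
 [[ 1.     0.003 -0.001]
 [ 0.003 -1.    -0.011]
 [-0.001  0.011 -1.   ]] 
F clamp [ 1.58 -2.16  9.3 ] tau [-1.32 -0.39 -0.03] w 28.3
```

```bash
for i in 1 2 3 4; do python3 -m crank '[[172,[0,0.2,2],[-0.004,0,0]]]' | grep -E "ee_pos|force"; done
```

```text
ee_pos: [0.5669, 0.0304, 0.0702]
force: [-3.5, 0.1, 9.2]
ee_pos: [0.5669, 0.0305, 0.0695]
force: [-5.6, 1.9, 13.4]
ee_pos: [0.5668, 0.0305, 0.0691]
force: [-6.8, 0.8, 17.4]
ee_pos: [0.5668, 0.0306, 0.0691]
force: [-7.9, 0.8, 18.0]
```

```bash
python3 -m crank '[[172,[0,0.5,2.2],[0,0,0]]]' | grep -E "ee_pos|force"; python3 st.py
```

```text
ee_pos: [0.5668, 0.0306, 0.069]
force: [-6.9, -0.1, 19.3]
t 21.3 tcp clamp mm [-43.8   1.9  69. ] tipz 101.0 axes
 [[ 1.     0.005 -0.002]
 [ 0.005 -1.     0.   ]
 [-0.002 -0.    -1.   ]] 
F clamp [ 2.12 -6.57 19.34] tau [-2.4  -0.79 -0.04] w 28.7
```

Bearing was felt at TCP z 70 mm, where the force rose from 9 to 19 N. I now retreat straight up and check.

```bash
python3 -m crank '[[172,[0,0,-2],[0,0,0]],[172,[0,0,-4],[0,0,0]]]'; python3 -m crank '[[172,[0,0,-10],[0,0,0]],[172,[0,0,-15],[0,0,0]],[172,[0,0,-20],[0,0,0]],[172,[0,0,-20],[0,0,0]],[172,[-25,0,-15],[0,0,0]],[172,[-30,0,-15],[0,0,0]],[172,[-30,0,0],[0,0,0]],[172,[-15,0,0],[0,0,0]],[172,[0,0,0],[0,0,0]]]';python3 st.py;python3 look.py wrist w13 130 30 390 230; python3 look.py scene s16 180 120 320 230; python3 look.py top t4 160 150 320 270;python3 look.py scene s17 0 0 512 384
```

```text
t: 21.5
ee_pos: [0.567, 0.0307, 0.076]
orientation: [0.001, -0.597, 0.802, 0.001]
force: [0.3, 0.5, 0.1]
gripper_width: 0.0287
t: 22.4
ee_pos: [0.5973, 0.1288, 0.1806]
orientation: [0.003, -0.596, 0.803, 0.0]
force: [-0.5, -0.1, -1.2]
gripper_width: 0.0287
t 22.4 tcp clamp mm [-146.7    2.3  180.6] tipz 212.6 axes
 [[ 1.     0.004 -0.005]
 [ 0.004 -1.    -0.003]
 [-0.005  0.003 -1.   ]] 
F clamp [ 0.22 -0.41 -1.19] tau [-0.09 -0.03 -0.01] w 28.7
scale 2.9
scale 5.273
scale 4.833
scale 1.51
```

View pics/w13.png

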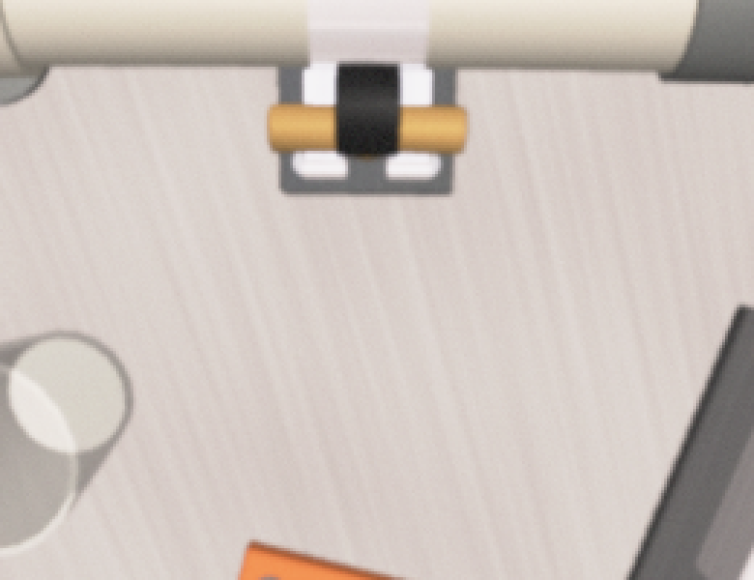

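View pics/s16.png

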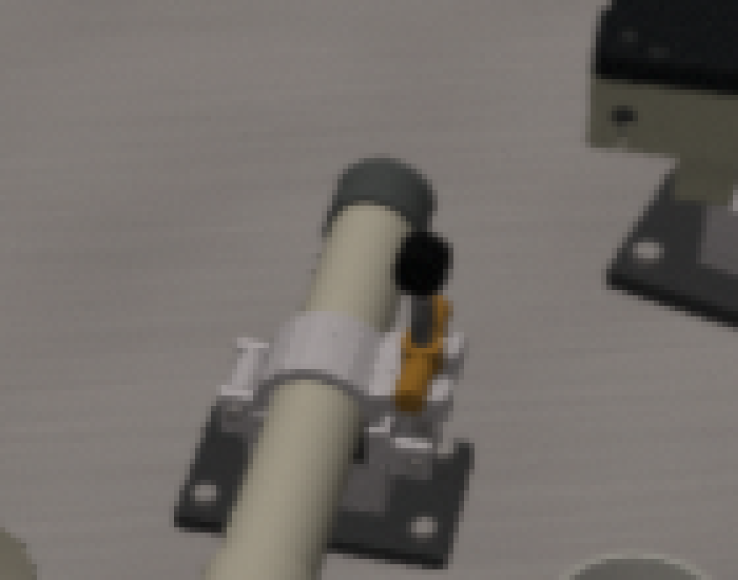

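View pics/s17.png

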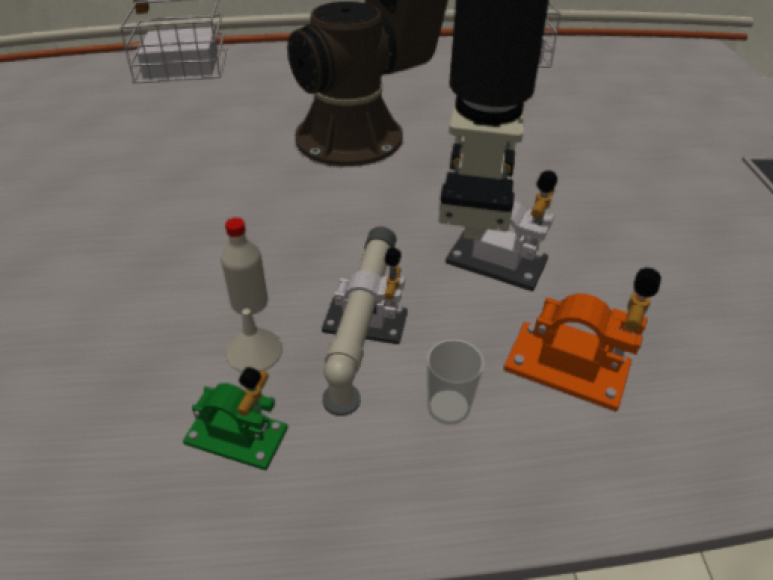

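The pictures show the cap on the pipe, the bolt upright in the slot and the nut's wings down on the ears at scene crop (420,375). The beaker, bottle and funnel stand where they were, and the gripper is clear.

```bash
python3 -c "
from workcell import *
print(get_state()['t']);print(close_job())"
```

```text
22.6
the job is handed in; nothing more can be done
None
```

The pipe is clamped and the job was handed in at 22.6 s. In the smaller grey clamp I swung the cap over onto the pipe, swung the bolt upright against its stop in the slot, and pushed the wing nut down about 19 mm.

**Nut push:** it slid at about 9 N, met the ears, and I stopped at 19.3 N downward, with about 7 N sideways. That is inside the 17 to 22 N asked for. The gripper then let go and moved clear.

**Last checks:** the final pictures show the cap on the pipe, the bolt upright in the slot and the nut's wings on the ears. The beaker, bottle and funnel show no visible movement, and the force on the tool was back to about zero. `close_job()` gives no verdict, so I can't confirm how it was judged.

**What disagreed or went wrong:**
- **Fingertip position:** the real fingertips end about 32 mm short of the reported tool point. The first approach to the cap passed over it without touching. I allowed for this after checking it in the pictures, and later contacts agreed with it.
- **Bolt push:** my first two sideways pushes jammed by friction, up to about 24 N in all. Following the bolt's arc freed it at 2 to 5 N.
- **Cap landing:** the cap met the pipe with a brief 12 N push before I backed off.
- **Network points:** several of the trained networks' points were a few pixels off, so I placed the clamp from its plate corners and points read by hand.

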